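# Prop the dark box shutter with the wedge and fetch the cell block

## Task

Prop the dark box's spring-return shutter open with the wooden wedge, left lying flat on the box's top between the fixed stop and the shutter's lug. Then lift the black cell block out of the box and set it gently, without dropping it, upright, central and straight between the cheeks of the aluminium stand, which its first grip will not allow: it needs putting down on the way and taking again by its ends. Leave the wedge in place, and the bottles, the jar and the tape dispenser where they stand.

Things in the scene. Friction and masses are not known exactly. Their poses are not given: they have to be found in the camera images.
- dark_box: Grey box fixed to the table, long way along its y. Origin: on the table under the centre of its well; z up. In mm: body x -104 to 47, y -96 to 215; flat top (deck) at z 84. Well, covered by the shutter: x -37 to 37, y -65 to 65, floor z 6, open upward. The wedge lane is the deck strip x -104 to -55. A rail 6 high on the deck runs along y at x -51 to -45.
- wedge_seat (a point): Fixed point on the deck (z 84 mm, box x -80, y -6), axes as the box: where the centre of the wedge's underside comes to lie, its length along y. The fixed stop, an aluminium block on the deck 40 mm wide in x, 16 mm thick and 18 mm high, has its face 70 mm from here toward -y.
- shutter (a joint): Opening of the shutter in m: 0 closed, slides toward the box's +y, 0.165 fully open. A damped spring always closes it (2.4 N closed, 4.4 N open). Dark plate over the well, x -45 to 45, y -70 to 70 mm of the box when closed, top at z 90. With the wedge between stop and lug it reads 0.134 and the well is free from y -65 to 64 mm.
- shutter_lug (a point): Centre of the pushing face of the shutter's lug, an upright aluminium plate over the wedge lane, 40 mm wide in the box's x, 8 thick, 2 to 52 mm above the deck (this point 27 above). The face looks to the box's -y, to the fixed stop 6 mm away when closed; push it toward +y. Moves with the shutter. A bracket 14 mm above the deck behind it joins it to the plate.
- wedge: Loose wooden door wedge lying flat, 140 mm long (x), 36 wide (y), sides parallel, 40 high at its -x end, 24 at its +x end, 32 at the middle; 0.15 kg. Origin: centre of its flat underside. Held level across its width with its underside 20 to 28 mm above the deck, it passes over the fixed stop while its front end pushes the lug; either end may lead.
- cell_block: Loose black block, 64 (x) x 40 (y) x 70 (z) mm, 0.2 kg, two white discs on top. Origin: centre of its underside, z up. Stands in the well under the shutter, its x along the box's x, 5 mm beside each end, so there it can be gripped only across its 40 mm (35 mm or more free on those sides). Its top is 8 mm below the deck.
- stand: Fixed aluminium stand: base plate 110 (x) x 80 (y) x 6 mm, two upright cheeks 54 mm long in x, inner faces at y +-25 mm, outer +-31, tops at z 90. Origin: on the table under its centre; z up. The block stands centred on the base plate (underside at z 6), its 64 mm length along x either way round; only its ends can be held there.
- jar: Bystander: jar with black cap, 52 mm wide, 107 mm tall; leave alone.
- white_bottle: Bystander: white sample bottle, 61 mm wide, 128 mm tall; leave alone.
- amber_bottle: Bystander: brown glass bottle, 63 mm wide, 138 mm tall; leave alone.
- tape: Bystander: tape dispenser, 194 x 60 x 116 mm; leave alone.
There are look-alikes about, which are no part of the job. What is shaped like the wedge but pink or red is not meant.

How it is judged:
By the outcome, as a careful person would: the job done as asked, in the order asked, and still so for the second after the job is handed in, with the robot touching nothing.
It also fails if it takes over 72 s, if anything falls off the work surface, if the arm or the gripper's body presses on something with over 40 N, if the wrist force passes 120 N, or if a joint passes its speed limit or range.

## Robot

A 7-joint arm with a two-finger parallel gripper is mounted at the origin on the work surface; the furniture and walls round the work are solid. World frame = base frame: x ahead of the robot, y to its left, z up, the work surface at z = 0. Lengths are in m, angles in degrees, forces in N, time in s.
With the tool pointing down it reaches from about 0.425 to 1.025 m from the base axis. Payload 9.4 kg.
Tool frame: the origin (TCP) lies midway between the tips of the shut fingers; the grasp point (between the pads) lies 19 mm behind it; z points along the fingers, x is the direction in which the jaws open and shut, and the axes are right-handed (so a half turn about z gives the same grasp; the last joint's range is limited). The gripper opens to 93 mm and grips with 3 to 60 N. Pads are 15 mm wide; open, the fingers measure 128 mm over their backs; the gripper's body (75 mm by 188 mm) begins 65 mm behind the grasp point.
Start: joints at [62.871, 34.337, -0.143, 91.639, 0.103, 54.024, -4.572], TCP at [0.28, -0.669, 0.219] pointing down, gripper open.
Joint ranges: [-147.43, 147.43], [-19.82, 112.94], [-74.19, 73.91], [6.32, 146.72], [-59.91, 239.91], [6.04, 106.73], [-150.56, 150.56]. Speed limits (degrees/s): [127.2, 127.2, 172.46, 172.46, 180, 180, 180].

## Interface

Orientations are given as [roll, pitch, yaw] about the fixed x, y, z axes, in that order (R = Rz(yaw) Ry(pitch) Rx(roll)).
In Python, from cell import env gives the robot as it stands.
- The arm moves only by the shell command python3 -m creep 'ROWS' [OPENING] [FORCE]. ROWS is JSON, a list of rows, each a list of 4 numbers: the shift along the tool's x, y, z in m, then the turn about the tool's z in degrees. In form: [[dx, dy, dz, twist], ...]. A call has 1 to 12 rows; each row shifts and turns the pose as measured when the row begins, along the tool's axes as they then stand; what a row does not reach is not made up. A row lasts 1/8 s, in which the tool goes at most 62.5 mm and 10.7 degrees, less where a joint would pass 70% of its speed; a pose out of reach is approached as far as the arm can. A call is refused whole if a number of a shift passes 0.0625 or a number of a turn 10.7, either way. A call with a gripper value outside its range is refused whole. OPENING is the finger opening in m, from 0 to 0.093, set as the call begins (- or left out, the last holds). The fingers move at their own pace and stop on an object; FORCE is the grip in N (left out, the last holds). Time passes only in rows, so rows that do not move let the fingers close. It gives the time, the measured TCP pose, the force and the opening at its end, in the units of the state.
- env.observe(): the state, without advancing time (a new reading comes with each control period).
- env.get_image(name): name is "scene" or "top" or "wrist"; returns the picture (480x640x3 uint8, red, green, blue); there is no depth.
- env.camera_info(name): a dict with "fx", "fy", "cx", "cy" (pixels), "k1" (the pictures are not rectified: a ray, as slopes to the right and down, at radius r is drawn at 1 + k1 r^2 times it, then the intrinsics apply), "R" (3x3) and "t" (3): a world point X has camera coordinates R X + t. Camera axes: x right, y down, z forward; pixel columns grow to the right and rows downward; lengths in m; the calibration is good to about 2 mm. A picture is of the moment at which its call begins: read the wrist's pose just before it. camera_info takes no time and is no camera call; for the wrist camera it gives the pose at the moment of the call.
- env.job_done(): hands the job in, once; it reports no verdict.
The state is a dict: "time_s": time; "joints": joint angles; "qvel": joint speeds; "joint_efforts": joint torques, N m; "tcp_pos": TCP position; "orientation": TCP orientation; "wrist_force": force on the tool from outside, world axes, zero at the start; "moment": the same for the moment, N m; "opening": finger opening in m.
Only numpy, scipy, OpenCV 4.12 (cv2) and the standard library are available. Lean on these libraries where they do the work, as an engineer would, in place of code of your own. Each camera call takes 0.05 s, during which the arm holds its last target.

## Working session

There is one attempt and no reset: what is moved stays moved. The work goes in short steps, Python scripts to look and compute and a shell command to move; the robot and the scene stay as the last step left them, time stands still between calls to the robot, and variables do not carry over. Pictures are saved under pics/ and viewed, and the job is handed in when it is done.

```bash
ls; mkdir -p pics; python3 - <<'E'
from cell import env
import cv2
o=env.observe()
print({k:o[k] for k in ('time_s','tcp_pos','orientation','opening','wrist_force')})
for n in ('scene','top','wrist'):
    i=env.camera_info(n); print(n,i)
    cv2.imwrite(f'pics/a_{n}.png',env.get_image(n)[:,:,::-1])
E
```

```text
pics
{'time_s': 0.0, 'tcp_pos': array([ 0.27999948, -0.668223  ,  0.2177465 ]), 'orientation': array([ 1.79993450e+02,  8.82722341e-02, -6.72610507e+01]), 'opening': 0.09323865579660937, 'wrist_force': array([-0.50478275,  0.11766976, -0.32118714])}
scene {'fx': 620.6058889656257, 'fy': 620.6058889656257, 'cx': 320.4448588586967, 'cy': 230.11295159760465, 'k1': -0.19546845166905594, 'R': array([[-0.6282764 , -0.77798878,  0.00149402],
       [-0.38282431,  0.30748255, -0.87114868],
       [ 0.67728452, -0.5478941 , -0.49101704]]), 't': array([0.13749772, 0.30437534, 1.35619053])}
top {'fx': 497.2889311081705, 'fy': 497.2889311081705, 'cx': 320.2762305039391, 'cy': 237.33144385670536, 'k1': -0.04120482609991269, 'R': array([[ 0.00548799, -0.99998072,  0.00290703],
       [-0.99560799, -0.00573565, -0.09344426],
       [ 0.09345913, -0.00238144, -0.99562027]]), 't': array([-0.201748  ,  0.48726572,  1.17244247])}
wrist {'fx': 334.07558746619446, 'fy': 334.07558746619446, 'cx': 321.1587057584589, 'cy': 242.03684702591474, 'k1': -0.01255012404605084, 'R': array([[ 0.38561936, -0.9226559 , -0.00194989],
       [-0.89535776, -0.37471885,  0.24066629],
       [-0.22278283, -0.09105973, -0.97060596]]), 't': array([-0.72314784, -0.02888523,  0.39001648])}
```

View pics/a_scene.png

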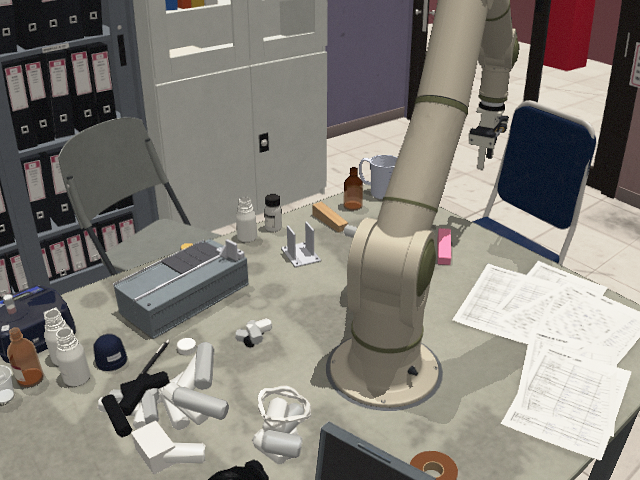

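View pics/a_top.png

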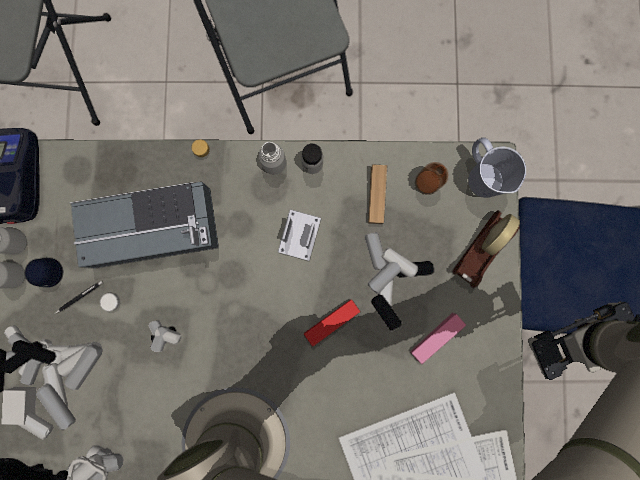

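View pics/a_wrist.png

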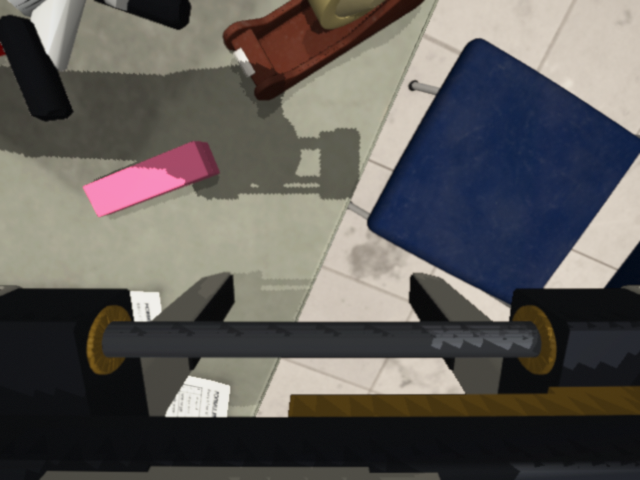

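The scene and top views show the wooden wedge at top (377,194), the box around (145,225) with lug and stop near (197,230), and the stand at (300,235). The red and pink wedges are decoys. Next I'll zoom in to measure.

```bash
cat > h.py <<'E'
import numpy as np, cv2
from cell import env
def ray(info,u,v):
    K=np.array([[info['fx'],0,info['cx']],[0,info['fy'],info['cy']],[0,0,1]])
    p=cv2.undistortPoints(np.array([[[u,v]]],float),K,np.array([info['k1'],0,0,0.]))[0,0]
    R=np.array(info['R']);t=np.array(info['t'])
    return -R.T@t, R.T@np.array([p[0],p[1],1])
def onz(info,u,v,z):
    c,d=ray(info,u,v); return c+d*(z-c[2])/d[2]
def proj(info,X):
    R=np.array(info['R']);t=np.array(info['t'])
    K=np.array([[info['fx'],0,info['cx']],[0,info['fy'],info['cy']],[0,0,1]])
    return cv2.projectPoints(np.array(X,float).reshape(-1,3),cv2.Rodrigues(R)[0],t,K,np.array([info['k1'],0,0,0.]))[0][:,0]
def snap(n,f):
    i=env.camera_info(n); im=env.get_image(n)[:,:,::-1].copy(); cv2.imwrite(f'pics/{f}.png',im); np.save(f'pics/{f}.npy',i,allow_pickle=True); return i,im
def load(f): return np.load(f'pics/{f}.npy',allow_pickle=True).item(), cv2.imread(f'pics/{f}.png')
def crop(f,x0,y0,x1,y1,s,out):
    im=cv2.imread(f'pics/{f}.png')[y0:y1,x0:x1]; cv2.imwrite(f'pics/{out}.png',cv2.resize(im,None,fx=s,fy=s,interpolation=cv2.INTER_CUBIC))
def st():
    o=env.observe(); print('t',round(o['time_s'],3),'tcp',np.round(o['tcp_pos'],4),'rpy',np.round(o['orientation'],2),'F',np.round(o['wrist_force'],1),'open',round(o['opening'],4)); return o
E
python3 - <<'E'
from h import *
for n in ('scene','top','wrist'): np.save(f'pics/a_{n}.npy',env.camera_info(n),allow_pickle=True)
crop('a_top',60,170,230,275,4.6,'c1'); crop('a_top',265,150,405,270,5,'c2')
i,im=load('a_top')
hsv=cv2.cvtColor(im,cv2.COLOR_BGR2HSV)
m=cv2.inRange(hsv,(8,90,90),(25,255,255)); m[:, :350]=0; m[:,400:]=0;m[:150]=0;m[240:]=0
c=max(cv2.findContours(m,0,2)[0],key=cv2.contourArea); print(cv2.boundingRect(c),cv2.minAreaRect(c))
for p in cv2.boxPoints(cv2.minAreaRect(c)): print(p,onz(i,*p,0.035))
E
```

```text
(369, 165, 18, 58) ((377.2618103027344, 193.40602111816406), (14.924158096313477, 57.67256164550781), 3.094058036804199)
[368.25415 221.7975 ] [ 0.52520704 -0.31338034  0.035     ]
[371.36707 164.209  ] [ 0.66553037 -0.32150836  0.035     ]
[386.26947 165.01454] [ 0.66381939 -0.35757767  0.035     ]
[383.15656 222.60304] [ 0.52348693 -0.34902081  0.035     ]
```

View pics/c1.png

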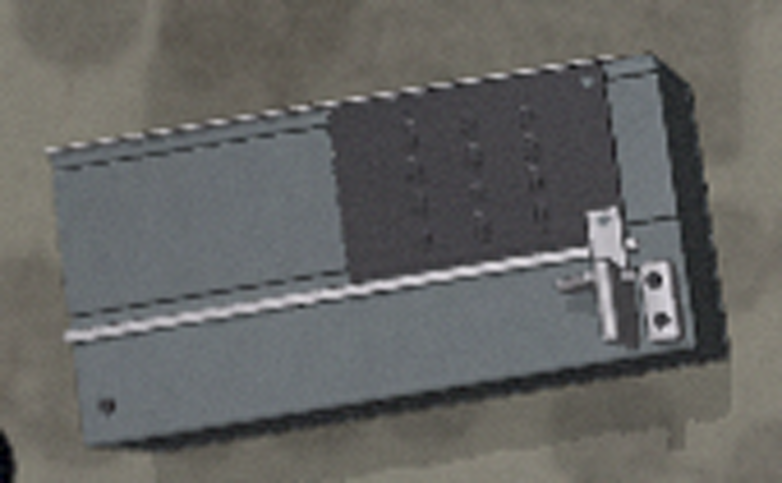

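View pics/c2.png

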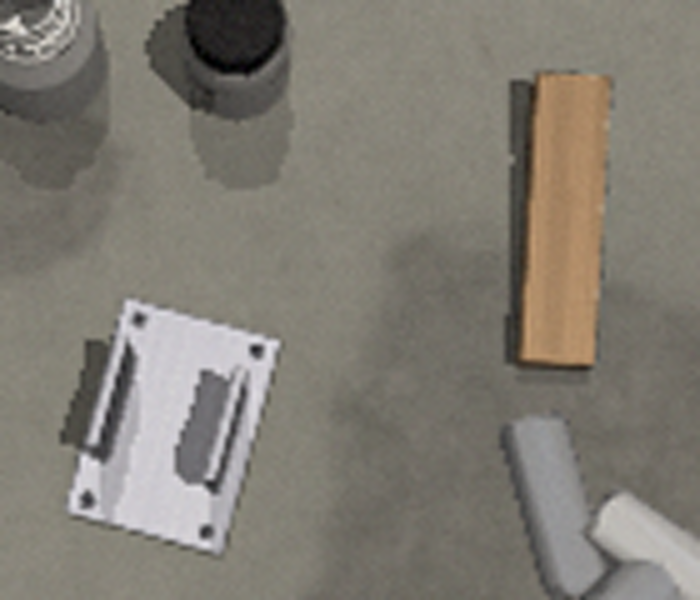

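```bash
cat >> h.py <<'E'
def fit2(B,W):
    B=np.array(B,float);W=np.array(W,float)[:,:2]
    b=B.mean(0);w=W.mean(0);z=((W-w)[:,0]+1j*(W-w)[:,1]);y=((B-b)[:,0]+1j*(B-b)[:,1])
    s=(z*y.conj()).sum(); a=np.angle(s); R=np.array([[np.cos(a),-np.sin(a)],[np.sin(a),np.cos(a)]])
    t=w-R@b; return R,t,np.degrees(a),W-(B@R.T+t)
E
python3 - <<'E'
from h import *
i,im=load('a_top')
def up(p,x0,y0,s): return ((p[0]+.5)/s-.5+x0,(p[1]+.5)/s-.5+y0)
P=[(652,58),(52,152),(85,445),(695,345)]
W=[onz(i,*up(p,60,170,4.6),.084) for p in P]
R,t,a,r=fit2([(.047,-.096),(.047,.215),(-.104,.215),(-.104,-.096)],W)
print('box',t,a,'res',np.round(r*1000,1).tolist(),'seat',R@[-.08,-.006]+t)
P=[(127,298),(280,342),(218,553),(70,512)]
W=[onz(i,*up(p,265,150,5),.006) for p in P]
R,t,a,r=fit2([(.055,.04),(.055,-.04),(-.055,-.04),(-.055,.04)],W)
print('stand',t,a,'res',np.round(r*1000,1).tolist())
crop('a_scene',280,180,460,280,4.4,'c3');crop('a_scene',100,220,320,330,3.6,'c4')
E
```

```text
box [0.54951421 0.16156241] 9.480168118632033 res [[-2.7, 2.0], [-0.4, -1.8], [1.3, -1.5], [1.8, 1.3]] seat [0.47159503 0.14246785]
stand [ 0.4960044  -0.14797825] -15.198067266902017 res [[-0.7, -0.6], [-1.1, 1.4], [1.6, 2.1], [0.2, -2.9]]
```

View pics/c3.png

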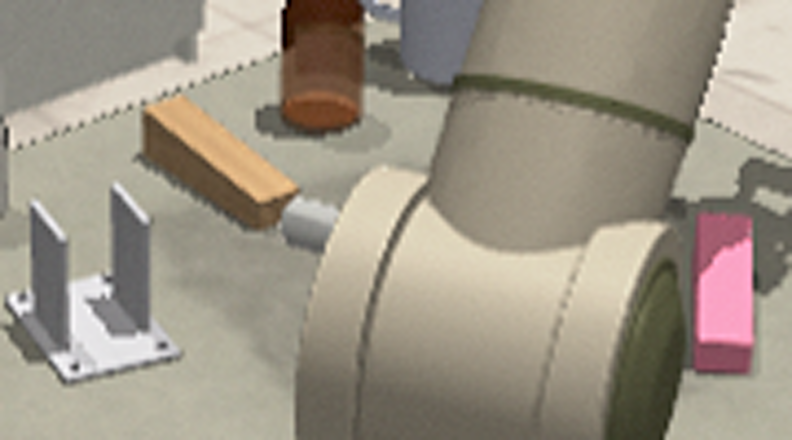

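View pics/c4.png

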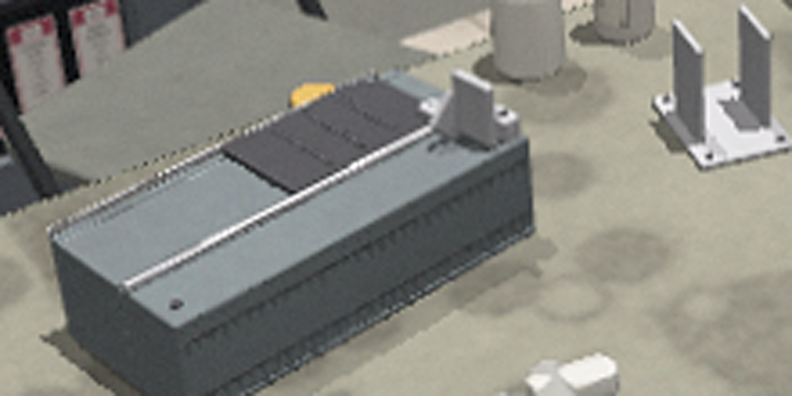

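The scene view shows the wedge's tall end away from the robot, with its near end at 24 mm. Next come the refined wedge pose and the first approach.

```bash
cat >> h.py <<'E'
from scipy.spatial.transform import Rotation as Ro
def go(x,y,z,yaw=None):
    o=st(); R=Ro.from_euler('xyz',o['orientation'],degrees=True).as_matrix()
    d=R.T@(np.array([x,y,z])-o['tcp_pos'])
    print('tool delta now mm',np.round(d*1000,1))
    if yaw is not None:
        tw=-((yaw-o['orientation'][2]+180)%360-180)
        Rn=R@Ro.from_euler('z',tw,degrees=True).as_matrix()
        print('twist',round(tw,2),'delta after twist mm',np.round(Rn.T@(np.array([x,y,z])-o['tcp_pos'])*1000,1))
E
python3 - <<'E'
from h import *
i,im=load('a_top')
f=[onz(i,371.4,164.7,.04)[:2],onz(i,386.3,165.5,.04)[:2]]; n=[onz(i,368.3,221.6,.024)[:2],onz(i,383.2,222.4,.024)[:2]]
F=np.mean(f,0);N=np.mean(n,0); print('far',F,'near',N,np.linalg.norm(F-N),np.degrees(np.arctan2(*(F-N)[::-1])),'mid',(F+N)/2)
for n,p in dict(jar=(312,150),white=(270,153),amber=(432,178)).items(): print(n,onz(i,*p,.11))
for X in [(.53,-.02,0),(.6,-.03,0)]: print(proj(i,X))
go(.59,-.335,.2,-93.4)
E
```

```text
far [ 0.66225436 -0.33900284] near [ 0.52621277 -0.33257149] 0.13619352415695923 -2.7066353032252457 mid [ 0.59423357 -0.33578717]
jar [ 0.67913755 -0.17892708  0.11      ]
white [ 0.67165734 -0.08373125  0.11      ]
amber [ 0.61645841 -0.45071871  0.11      ]
[[247.5668569 220.9503435]]
[[252.16668159 192.88607799]]
t 0.15 tcp [ 0.28   -0.6684  0.218 ] rpy [ 1.7999e+02  7.0000e-02 -6.7260e+01] F [-0.7 -0.3  0.2] open 0.0925
tool delta now mm [-187.6 -414.7   18.1]
twist 26.14 delta after twist mm [-351.1 -289.7   18.1]
```

```bash
python3 -m creep '[[-0.008,-0.016,0,0],[-0.017,-0.033,0.001,4],[-0.019,-0.032,0.001,4],[-0.022,-0.030,0.001,4],[-0.025,-0.028,0.001,4],[-0.025,-0.027,0.001,4],[-0.026,-0.025,0.001,4],[-0.027,-0.024,0.001,2],[-0.027,-0.024,0.001,0],[-0.027,-0.024,0.001,0],[-0.02,-0.018,0,0],[0,0,0,0]]' 0.07; python3 - <<'E'
from h import *
go(.56,-.335,.2,-93.2)
E
```

```text
time_s: 1.65
tcp_pos: [0.5448, -0.3638, 0.2078]
orientation: [-180.0, 0.5, -93.6]
wrist_force: [-0.4, -0.3, 0.3]
opening: 0.0701
t 1.65 tcp [ 0.5448 -0.3638  0.2078] rpy [-179.98    0.54  -93.56] F [-0.4 -0.3  0.3] open 0.0701
tool delta now mm [-29.6 -13.4   8.1]
twist -0.36 delta after twist mm [-29.5 -13.6   8.1]
```

```bash
python3 -m creep '[[-0.015,-0.007,0.004,0],[-0.014,-0.006,0.004,0],[0,0,0,0],[0,0,0,0]]' ; python3 - <<'E'
from h import *
st(); i,im=snap('wrist','b1'); print(proj(i,[(.5942,-.3358,.032)]))
hsv=cv2.cvtColor(im,cv2.COLOR_BGR2HSV)
m=cv2.inRange(hsv,(8,90,60),(25,255,255)); m[280:]=0
c=max(cv2.findContours(m,0,2)[0],key=cv2.contourArea)
print(cv2.approxPolyDP(c,4,True)[:,0].tolist())
E
```

```text
time_s: 2.15
tcp_pos: [0.5584, -0.3345, 0.1993]
orientation: [179.9, 0.5, -93.7]
wrist_force: [0.4, 0.7, -0.1]
opening: 0.0695
t 2.15 tcp [ 0.5584 -0.3345  0.1993] rpy [179.95   0.52 -93.68] F [ 0.4  0.7 -0.1] open 0.0695
[[322.14071192 189.34821122]]
[[527, 127], [495, 105], [472, 103], [480, 110], [467, 104], [425, 122], [416, 133], [415, 151], [430, 174], [482, 179], [524, 150]]
```

View pics/b1.png

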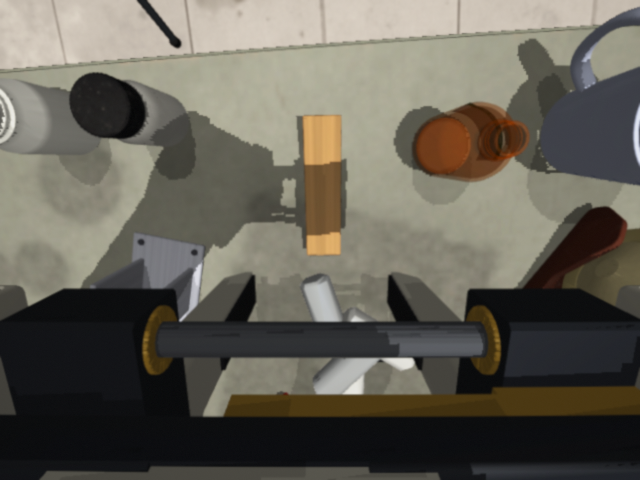

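```bash
python3 - <<'E'
from h import *
i,im=load('b1')
F=np.mean([onz(i,303,115,.04),onz(i,341,116,.04)],0)[:2];N=np.mean([onz(i,307.5,255,.024),onz(i,341.5,255,.024)],0)[:2]
print(F,N,np.linalg.norm(F-N),'mid',(F+N)/2,np.degrees(np.arctan2(*(F-N)[::-1])))
go(.601,-.3355,.011,-93.0)
E
```

```text
[ 0.66214892 -0.34011295] [ 0.52421501 -0.33372911] 0.13808155546716824 mid [ 0.59318197 -0.33692103] -2.6498632455570874
t 2.2 tcp [ 0.5585 -0.3345  0.1993] rpy [179.95   0.53 -93.68] F [-0.2 -0.4 -0.4] open 0.0704
tool delta now mm [ -0.  -42.6 188.3]
twist -0.68 delta after twist mm [  0.5 -42.6 188.3]
```

```bash
python3 - <<'E'
from h import *
i,im=load('b1'); 
for p in [(445,147),(416,147),(400,147)]: print(onz(i,*p,0.0))
crop('b1',390,80,560,210,4.5,'c5'); crop('a_top',400,150,460,210,8,'c6')
E
```

```text
[ 0.62731759 -0.46721664  0.        ]
[ 0.62924455 -0.43678776  0.        ]
[ 0.6303155 -0.4200018  0.       ]
```

View pics/c5.png

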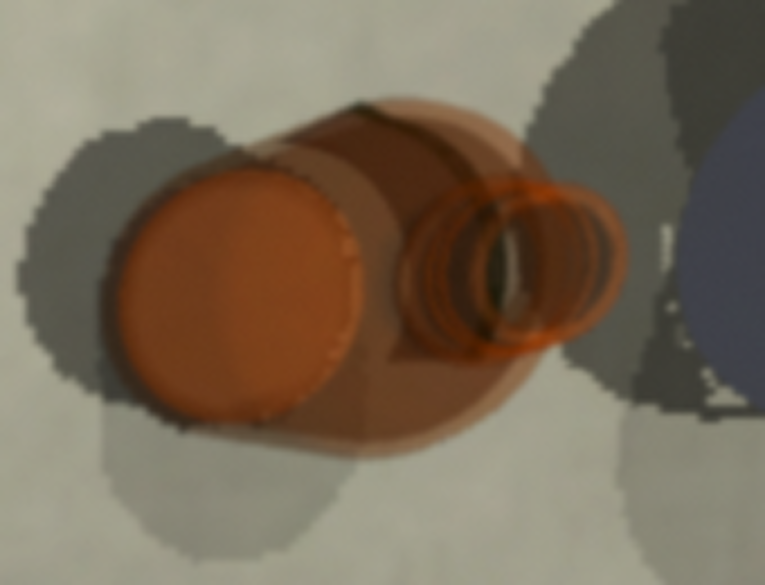

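View pics/c6.png

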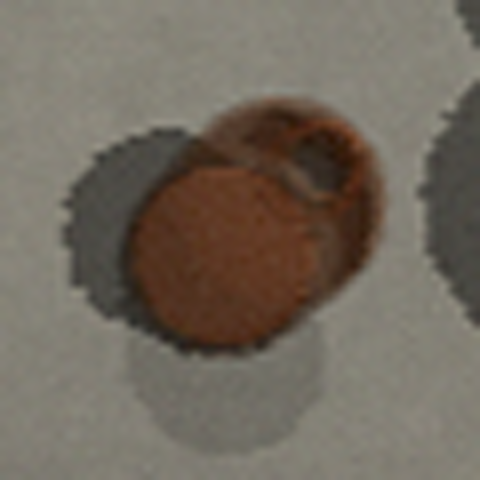

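```bash
python3 -m creep '[[0.001,-0.007,0.02,-1],[0.001,-0.007,0.045,0],[0,0,0.045,0],[0,0,0.035,0],[0,0,0.015,0],[0,0,0,0],[0,0,0,0]]' 0.07; python3 - <<'E'
from h import *
go(.573,-.3365,.010,-92.7)
E
```

```text
time_s: 3.08
tcp_pos: [0.5734, -0.3396, 0.031]
orientation: [-179.9, 0.4, -92.7]
wrist_force: [-1.0, -0.5, -0.0]
opening: 0.0697
t 3.075 tcp [ 0.5734 -0.3396  0.031 ] rpy [-179.95    0.45  -92.67] F [-1.  -0.5 -0. ] open 0.0697
tool delta now mm [-2.9  0.5 21. ]
twist 0.03 delta after twist mm [-2.9  0.5 21. ]
```

```bash
python3 -m creep '[[-0.003,0.0,0.005,0],[0,0,0.009,0],[0,0,0.007,0],[0,0,0.001,0],[0,0,0,0]]' 0.07; python3 - <<'E'
from h import *
go(.573,-.3365,.010,-92.7);i,im=snap('wrist','b2')
E
```

```text
time_s: 3.7
tcp_pos: [0.5752, -0.3369, 0.0105]
orientation: [-179.7, 0.3, -92.7]
wrist_force: [0.2, -0.9, 0.7]
opening: 0.0699
t 3.7 tcp [ 0.5752 -0.3369  0.0105] rpy [-179.7     0.34  -92.66] F [ 0.2 -0.9  0.7] open 0.0699
tool delta now mm [-0.3  2.2  0.5]
twist 0.04 delta after twist mm [-0.3  2.2  0.5]
```

View pics/b2.png

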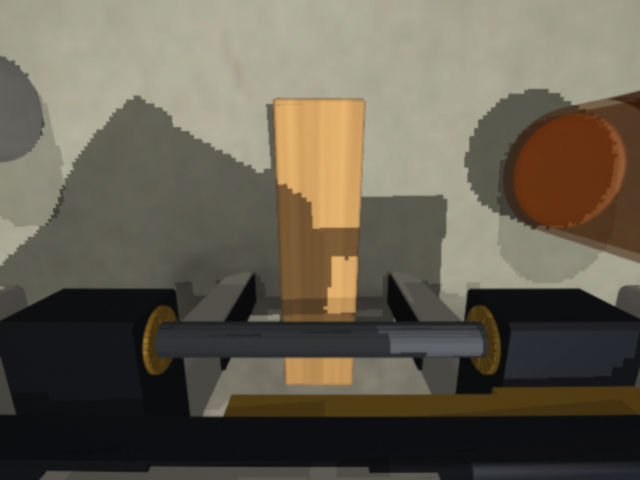

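The wedge lies centred between the fingers (far end at row 100, columns 275–364). Now I'll grip it.

```bash
python3 -m creep '[[0,0,0,0],[0,0,0,0],[0,0,0,0],[0,0,0,0],[0,0,0,0]]' 0 35; python3 - <<'E'
from h import *
st();i,im=load('b2')
for p in [(275,100),(364,100)]: print(onz(i,*p,.04))
for p in [(286,385),(352,385)]: print(onz(i,*p,.024))
E
```

```text
time_s: 4.38
tcp_pos: [0.5754, -0.337, 0.011]
orientation: [-179.7, 0.3, -92.7]
wrist_force: [0.4, -0.0, -0.8]
opening: 0.0359
t 4.375 tcp [ 0.5754 -0.337   0.011 ] rpy [-179.66    0.33  -92.66] F [ 0.4 -0.  -0.8] open 0.0359
[ 0.6628694  -0.32309862  0.04      ]
[ 0.66121271 -0.35721887  0.04      ]
[ 0.52533365 -0.3156344   0.024     ]
[ 0.52387009 -0.35044156  0.024     ]
```

```bash
python3 -m creep '[[0,0,-0.01,0],[0,0,-0.03,0],[0,0,-0.045,0],[0,0,-0.045,0],[0,0,-0.045,0],[0,0,-0.015,0],[-0.015,0.004,0,0],[-0.03,0.009,0,0],[-0.035,0.01,0,0],[-0.035,0.01,0,0],[-0.035,0.01,0,0],[-0.035,0.01,0,0]]' && python3 -m creep '[[-0.035,0.01,0,0],[-0.035,0.01,0,0],[-0.025,0.008,0,0],[-0.01,0.004,0,0],[0,0,0,-5],[0,0,0,-10],[0,0,0,-10],[0,0,0,-10],[0,0,0,-10],[0,0,0,-10],[0,0,0,-10],[0,0,0,-10]]';python3 - <<'E'
from h import *
go(.5,-.0272,.2,9.48)
E
```

```text
time_s: 5.88
tcp_pos: [0.521, -0.1404, 0.2004]
orientation: [179.4, 0.6, -92.7]
wrist_force: [0.8, 0.2, -0.8]
opening: 0.0359
time_s: 7.38
tcp_pos: [0.4785, -0.0252, 0.1881]
orientation: [-179.9, 2.2, -14.9]
wrist_force: [-0.4, 0.0, -1.1]
opening: 0.0359
t 7.375 tcp [ 0.4785 -0.0252  0.1881] rpy [-179.88    2.2   -14.93] F [-0.4  0.  -1.1] open 0.0359
tool delta now mm [ 20.8  -3.7 -12.7]
twist -24.41 delta after twist mm [ 20.5   5.3 -12.7]
```

```bash
python3 -m creep '[[0.005,0,-0.003,-8],[0.005,0.001,-0.003,-8],[0.005,0.002,-0.003,-6],[0.005,0.002,-0.003,-2],[0,0,0,0],[0,0,0,0]]';python3 - <<'E'
from h import *
go(.5,-.0272,.2,9.48)
E
```

```text
time_s: 8.12
tcp_pos: [0.4947, -0.0339, 0.1942]
orientation: [-178.8, 2.5, 9.8]
wrist_force: [0.2, 0.2, -1.1]
opening: 0.0354
t 8.125 tcp [ 0.4947 -0.0339  0.1942] rpy [-178.8     2.48    9.78] F [ 0.2  0.2 -1.1] open 0.0354
tool delta now mm [ 6.1 -5.9 -6. ]
twist 0.3 delta after twist mm [ 6.  -5.9 -6. ]
```

```bash
python3 - <<'E'
from h import *
o=st();print(np.round(o['joints'],2))
for e in ([179.99,.07,-67.26],[179.95,.52,-93.68],[-179.66,.33,-92.66],[179.4,.6,-92.7],[-179.88,2.2,-14.93],[-178.8,2.48,9.78]):
    R=Ro.from_euler('xyz',e,degrees=True).as_matrix(); print(e,'toolz tilt deg xy',np.round(np.degrees(R[:2,2]),2))
i,im=snap('wrist','b3');snap('scene','b3s')
E
```

```text
t 8.125 tcp [ 0.4947 -0.0339  0.1942] rpy [-178.8     2.48    9.78] F [ 0.2  0.2 -1.1] open 0.0354
[ 14.98  23.19 -22.88 119.76  11.66  41.86  -5.58]
[179.99, 0.07, -67.26] toolz tilt deg xy [-0.04  0.06]
[179.95, 0.52, -93.68] toolz tilt deg xy [-0.02  0.52]
[-179.66, 0.33, -92.66] toolz tilt deg xy [0.35 0.31]
[179.4, 0.6, -92.7] toolz tilt deg xy [-0.57  0.63]
[-179.88, 2.2, -14.93] toolz tilt deg xy [-2.09  0.68]
[-178.8, 2.48, 9.78] toolz tilt deg xy [-2.65  0.76]
```

View pics/b3.png

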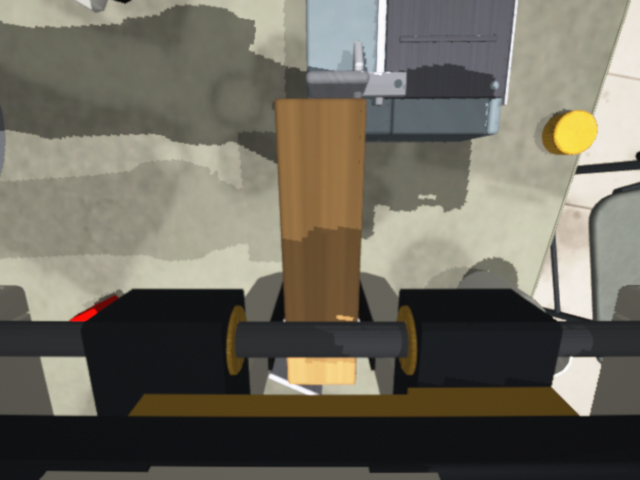

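View pics/b3s.png

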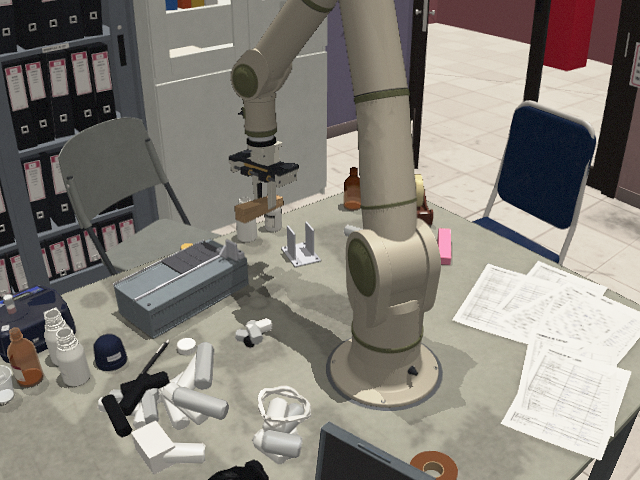

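```bash
python3 -m creep '[[0,0,0,10],[0,0,0,10],[0,0,0,10],[0,0,0,0]]' >/dev/null; cat >> h.py <<'E'
def tilt():
    o=st(); R=Ro.from_euler('xyz',o['orientation'],degrees=True).as_matrix(); print('tilt',np.round(np.degrees(R[:2,2]),2),'j',np.round(o['joints'],1))
E
python3 -c "from h import *;tilt()"; python3 -m creep '[[0,0,0,-3],[0,0,0,-3],[0,0,0,-3],[0,0,0,-3],[0,0,0,-3],[0,0,0,-3],[0,0,0,-3],[0,0,0,-3],[0,0,0,-3],[0,0,0,-3]]' >/dev/null;python3 -c "from h import *;tilt()"
```

```text
t 8.725 tcp [ 0.4939 -0.0335  0.194 ] rpy [179.74   2.77 -21.09] F [-0.2  0.6 -1.2] open 0.0357
tilt [-2.68  0.76] j [  8.6  22.3 -14.4 120.2   6.8  40.9 -31.2]
t 9.975 tcp [ 0.4926 -0.0326  0.1936] rpy [-178.72    2.49   12.65] F [ 0.2  0.6 -1.5] open 0.0356
tilt [-2.71  0.71] j [ 15.4  23.2 -23.6 120.   12.2  41.8  -3.5]
```

```bash
python3 -m creep '[[0,0.05,0,0],[0,0.05,0,0],[0,0.05,0,0],[0,0,0,0]]' >/dev/null; 
python3 -c "from h import *;tilt()"; python3 -m creep '[[0,-0.02,0,0],[0,-0.02,0,0],[0,-0.02,0,0],[0,-0.02,0,0],[0,-0.02,0,0]]' >/dev/null;python3 -c "from h import *;tilt()"
```

```text
t 10.475 tcp [ 0.5275 -0.1821  0.1901] rpy [-178.68    2.39   13.9 ] F [ 0.1  0.4 -1.1] open 0.0359
tilt [-2.63  0.71] j [ 28.8  27.4 -22.1 112.4  13.6  45.5  12.8]
t 11.1 tcp [ 0.5002 -0.0739  0.193 ] rpy [-178.56    2.37   14.52] F [-0.3 -0.7 -1. ] open 0.0356
tilt [-2.65  0.8 ] j [ 19.9  24.  -23.6 118.6  12.6  42.5   2.8]
```

```bash
python3 -m creep '[[0,-0.0,-0.005,2],[0,0,0,2],[0,0,0,0]]' >/dev/null; python3 - <<'E'
from h import *
tilt(); i,im=snap('wrist','b4'); crop('b4',280,0,540,195,3,'c7')
E
```

```text
t 11.475 tcp [ 0.5002 -0.0714  0.199 ] rpy [-178.77    2.42   10.49] F [-0.1 -0.2 -1.2] open 0.0358
tilt [-2.6   0.77] j [ 19.   23.4 -22.7 118.4  11.7  43.1  -0.6]
```

View pics/c7.png

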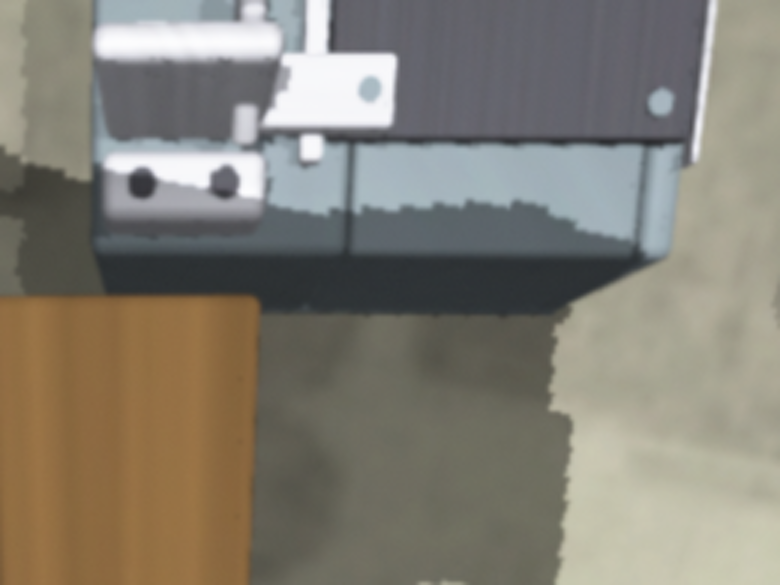

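```bash
python3 - <<'E'
from h import *
i,im=load('b4')
def up(p): return ((p[0]+.5)/3-.5+280,(p[1]+.5)/3-.5)
P=[((93,252),.084,(-.104,-.096)),((667,258),.084,(.047,-.096)),((104,154),.102,(-.1,-.076)),((264,153),.102,(-.06,-.076)),((700,139),.090,(.045,-.070))]
W=[onz(i,*up(p),z) for p,z,b in P]
R,t,a,r=fit2([b for _,_,b in P],W)
print('box',t,a,np.round(r*1000,1).tolist())
E
```

```text
box [0.54846444 0.16242964] 9.875362554223285 [[0.5, 1.3], [-2.1, -0.1], [0.7, -0.8], [-0.9, -0.9], [1.9, 0.6]]
```

```bash
cat >> h.py <<'E'
A=np.radians(9.65); BR=np.array([[np.cos(A),-np.sin(A)],[np.sin(A),np.cos(A)]]); BT=np.array([.549,.162])
def box(x,y): return BR@[x,y]+BT
def inbox():
    o=env.observe(); print('TCP in box mm',np.round(BR.T@(o['tcp_pos'][:2]-BT)*1000,1), 'z',round(o['tcp_pos'][2]*1000,1))
E
python3 - <<'E'
from h import *
inbox(); go(*box(-.08,-.178),.119,9.65)
E
```

```text
TCP in box mm [ -87.2 -222. ] z 199.0
t 11.525 tcp [ 0.5002 -0.0715  0.199 ] rpy [-178.77    2.42   10.51] F [ 0.4  0.2 -2.1] open 0.036
tool delta now mm [ 11.3 -42.2  80.5]
twist 0.86 delta after twist mm [ 10.6 -42.4  80.5]
```

```bash
python3 -m creep '[[0.003,-0.005,0.01,0.9],[0.003,-0.01,0.02,0],[0.003,-0.01,0.02,0],[0.001,-0.01,0.02,0],[0,-0.005,0.01,0],[0,0,0,0]]' >/dev/null; python3 - <<'E'
from h import *
inbox(); go(*box(-.08,-.178),.119,9.65)
i,im=snap('wrist','b5'); snap('scene','b5s');crop('b5s',100,190,320,330,3.6,'c8')
E
```

```text
TCP in box mm [ -80.1 -180.2] z 114.1
t 12.275 tcp [ 0.5002 -0.0291  0.1141] rpy [-178.78    2.51    9.2 ] F [-0.2  0.1 -1. ] open 0.0355
tool delta now mm [-0.1 -2.3 -4.9]
twist -0.45 delta after twist mm [-0.1 -2.3 -4.9]
```

View pics/b5.png

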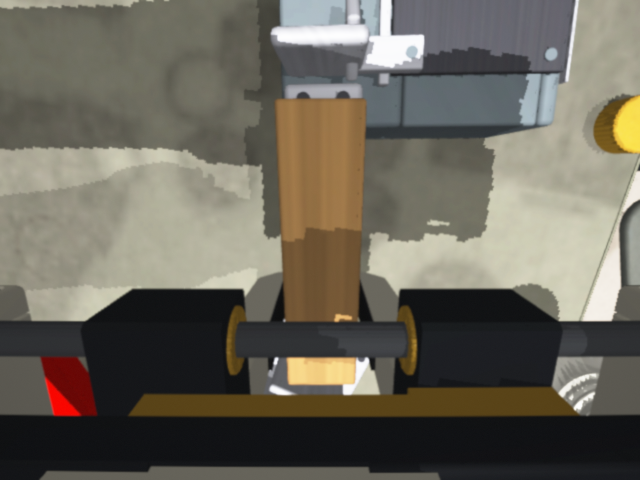

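View pics/c8.png

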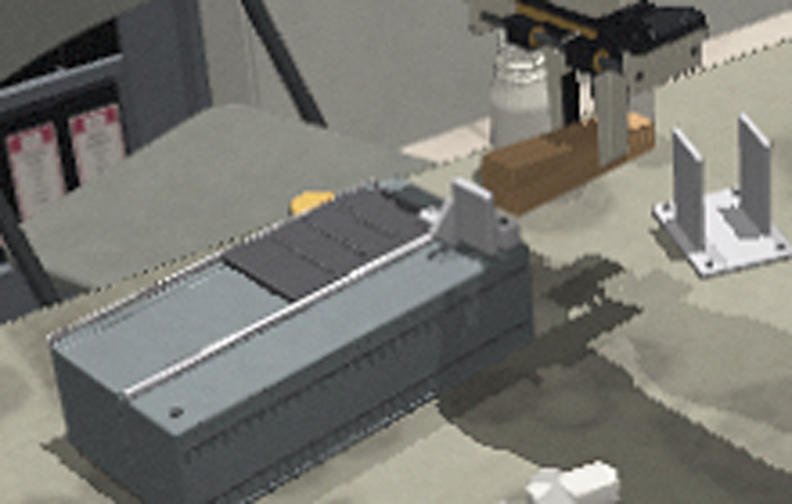

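```bash
python3 -m creep '[[0,0,-0.005,-0.5],[0,-0.008,0,0],[0,-0.015,0.0003,0],[0,-0.015,0.0003,0],[0,-0.015,0.0003,0],[0,-0.015,0.0003,0],[0,0,0,0]]' >/dev/null; python3 - <<'E'
from h import *
inbox(); go(*box(-.08,-.018),.119,9.65)
E
```

```text
TCP in box mm [ -78.6 -109.8] z 122.3
t 13.25 tcp [0.4899 0.0405 0.1223] rpy [-178.93    2.23    9.6 ] F [ 0.2 -2.1 -1.2] open 0.0353
tool delta now mm [ -1.3 -91.8   5.1]
twist -0.05 delta after twist mm [ -1.2 -91.8   5.1]
```

```bash
python3 -m creep '[[-0.001,-0.01,0.003,0],[0,-0.015,0.001,0],[0,-0.015,0.0005,0],[0,-0.015,0.0005,0],[0,-0.015,0.0005,0],[0,-0.01,0.0003,0],[0,0,0,0],[0,0,0,0]]' >/dev/null; python3 - <<'E'
from h import *
inbox(); go(*box(-.08,-.018),.119,9.65)
i,im=snap('wrist','b6'); snap('scene','b6s');crop('b6s',100,190,320,330,3.6,'c9')
E
```

```text
TCP in box mm [-79.8 -29.7] z 118.0
t 14.25 tcp [0.4753 0.1194 0.118 ] rpy [-179.12    2.29    9.36] F [ 0.3 -4.1  0.5] open 0.0356
tool delta now mm [ -0.3 -11.7  -0.8]
twist -0.29 delta after twist mm [ -0.3 -11.7  -0.8]
```

View pics/b6.png

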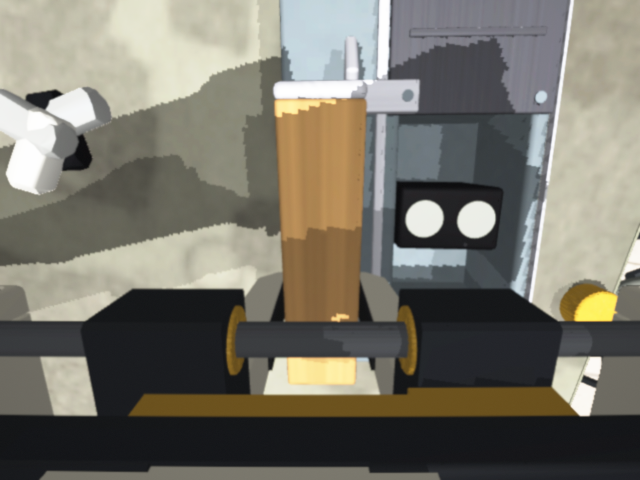

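View pics/c9.png

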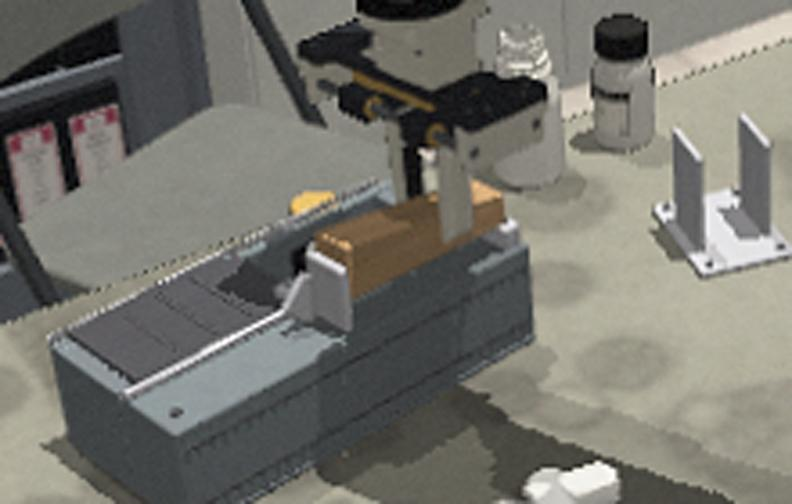

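```bash
python3 -m creep '[[0,-0.008,0,-0.3],[0,-0.008,0,0],[0,0,0,0],[0,0,0,0]]' >/dev/null; python3 - <<'E'
from h import *
inbox(); go(*box(-.08,-.015),.0955,9.65)
i,im=snap('top','b7'); snap('scene','b7s');crop('b7s',100,190,320,330,3.6,'c9');crop('b7',100,170,240,275,5.5,'c10')
E
```

```text
TCP in box mm [-79.6 -15.4] z 118.1
t 14.85 tcp [0.4731 0.1335 0.1181] rpy [-179.16    2.3     9.46] F [ 1.5 -4.5 -0.3] open 0.0358
tool delta now mm [ 0.5 -0.1 22.6]
twist -0.19 delta after twist mm [ 0.5 -0.1 22.6]
```

View pics/c9.png

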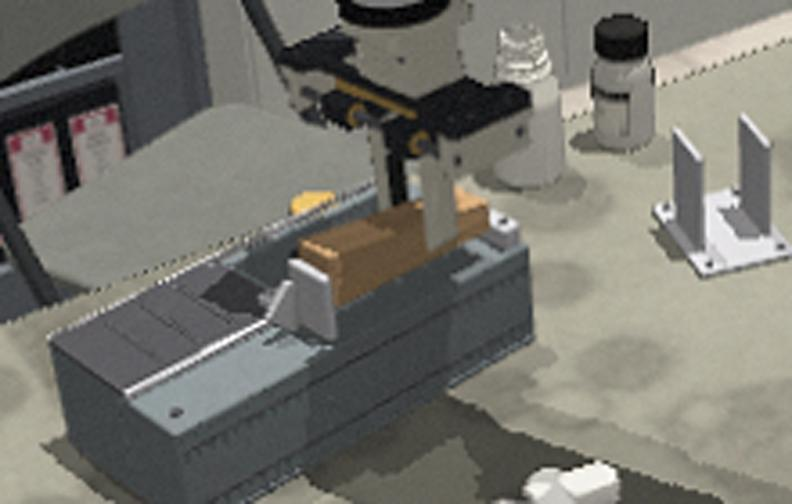

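View pics/c10.png

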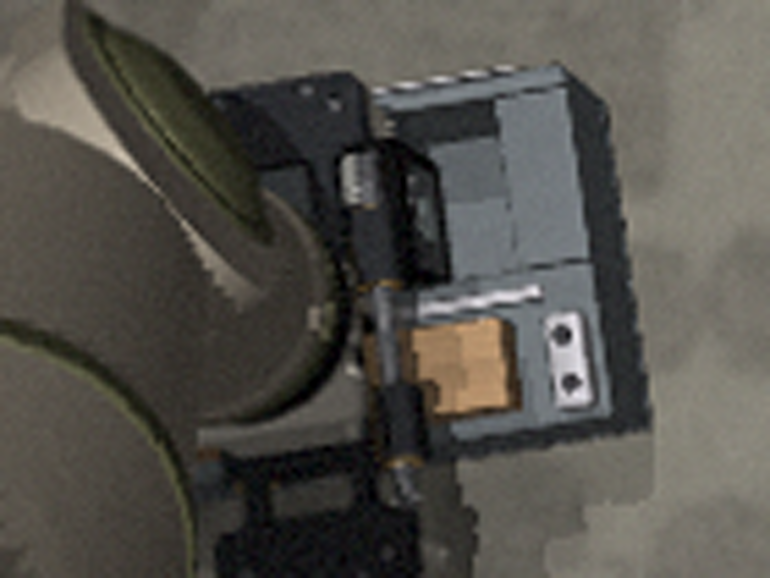

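```bash
python3 -m creep '[[0,0,0.006,0],[0,0,0.006,0],[0,0,0.005,0],[0,0,0.002,0],[0,0,0,0]]' >/dev/null; python3 - <<'E'
from h import *
inbox(); go(*box(-.08,-.018),.0955,9.65)
E
```

```text
TCP in box mm [-80.9 -15.5] z 97.4
t 15.575 tcp [0.4718 0.1332 0.0974] rpy [-179.17    2.36    9.44] F [ 0.7 -4.3  1.2] open 0.0359
tool delta now mm [1.  2.5 1.9]
twist -0.21 delta after twist mm [1.  2.6 1.9]
```

```bash
python3 -m creep '[[0.0005,0,0.0015,0],[0,0,0.001,0],[0,0,0,0]]' >/dev/null; python3 - <<'E'
from h import *
inbox(); st()
E
```

```text
TCP in box mm [-80.7 -15.2] z 95.6
t 15.95 tcp [0.472  0.1335 0.0956] rpy [-179.19    2.35    9.46] F [ 2.  -3.3 -2.6] open 0.0357
```

```bash
python3 -m creep '[[0,0,0.001,0],[0,0.002,0.001,0],[0,0.002,0,0],[0,0.002,0,0],[0,0,0,0]]' >/dev/null; python3 - <<'E'
from h import *
inbox(); st()
E
```

```text
TCP in box mm [-80.4 -18.6] z 95.6
t 16.575 tcp [0.4728 0.1302 0.0956] rpy [-179.06    2.19    9.61] F [-0.3 -2.   3.4] open 0.0355
```

```bash
python3 -m creep '[[0,0.002,0,0],[0,0.002,0,0],[0,0.001,0.0005,0],[0,0,0,0]]' >/dev/null; python3 - <<'E'
from h import *
inbox(); st()
E
```

```text
TCP in box mm [-80.2 -22.2] z 95.6
t 17.075 tcp [0.4736 0.1267 0.0956] rpy [-178.96    2.13    9.71] F [-0.1 -1.5  0.8] open 0.0355
```

```bash
python3 -m creep '[[0,0,0,0],[0,0,0,0],[0,0,0,0],[0,0,0,0]]' 0.052; python3 - <<'E'
from h import *
inbox(); snap('scene','b8s');crop('b8s',100,190,320,330,3.6,'c9');snap('wrist','b8')
E
```

```text
time_s: 17.58
tcp_pos: [0.4738, 0.1271, 0.0951]
orientation: [-178.9, 2.1, 9.7]
wrist_force: [0.6, -0.1, 0.3]
opening: 0.052
TCP in box mm [-80.  -21.8] z 95.1
```

View pics/c9.png

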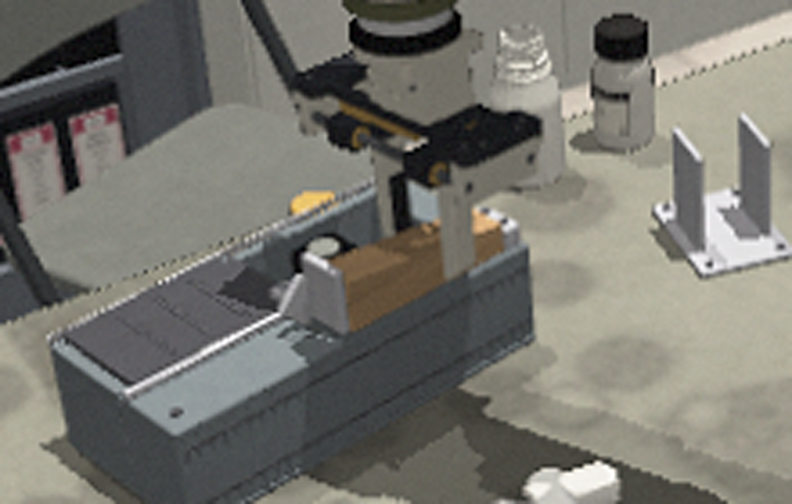

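View pics/b8.png

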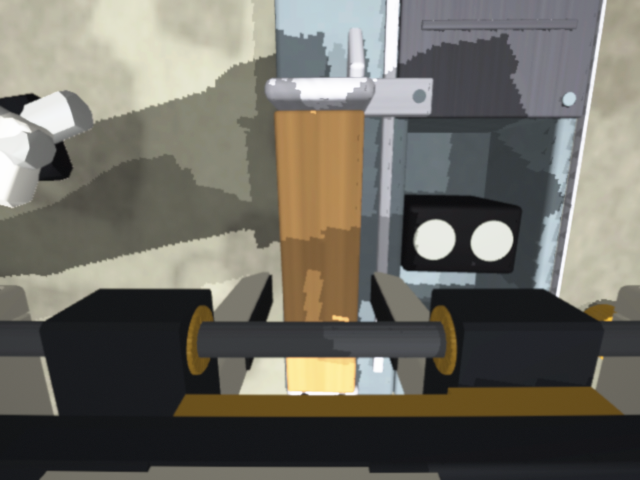

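```bash
python3 -m creep '[[0,0,-0.01,0],[0,0,-0.03,0],[0,0,-0.04,0],[0,0,-0.04,0],[0,0,-0.02,0],[0,0,0,5],[0,0,0,8],[0,0,0,8],[0,0,0,8],[0,0,0,8],[0,0,0,8],[0,0,0,8]]' 0.072 >/dev/null; python3 -m creep '[[0,0,0,8],[0,0,0,8],[0,0,0,8],[0,0,0,6],[0,0,0,3],[0,0,0,0]]'>/dev/null; python3 - <<'E'
from h import *
i,im=load('b8')
d=[onz(i,435,240,.076),onz(i,491.5,241,.076)]; m=np.mean(d,0); print(m, np.degrees(np.arctan2(*(d[1]-d[0])[1::-1])), BR.T@(m[:2]-BT))
tilt();inbox(); go(*box(-.06,m[1]*0-.0),.2,-80.35); snap('wrist','b9')
E
```

```text
[0.54697727 0.16275461 0.076     ] 9.059971458907254 [-0.00186762  0.001083  ]
t 19.925 tcp [0.4771 0.1263 0.2523] rpy [178.32   1.42 -79.06] F [ 0.1 -0.1 -0. ] open 0.0722
tilt [-1.92  1.07] j [-18.2  16.8  -2.6 118.   -1.3  46.7 -98.9]
TCP in box mm [-76.8 -23.1] z 252.3
t 19.925 tcp [0.4771 0.1263 0.2523] rpy [178.32   1.42 -79.06] F [ 0.1 -0.1 -0. ] open 0.0722
tool delta now mm [-21.4 -18.9  52.4]
twist 1.29 delta after twist mm [-21.9 -18.4  52.4]
```

View pics/b9.png

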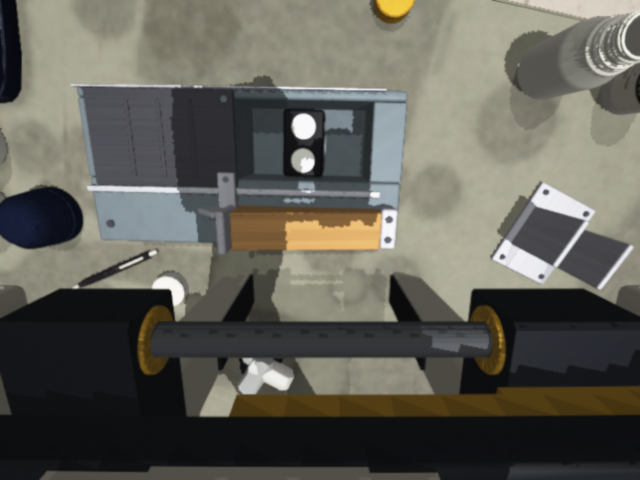

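```bash
python3 - <<'E'
from h import *
crop('b9',60,70,420,260,2.2,'d1');crop('b9',480,170,640,300,5,'d2')
E
```

```text
(no output)
```

View pics/d1.png

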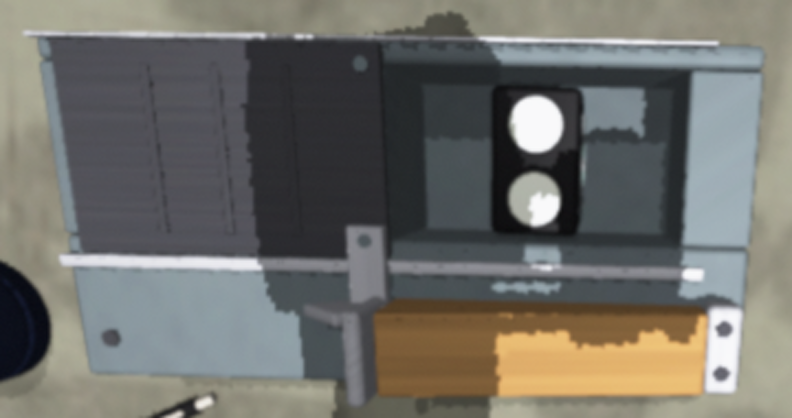

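View pics/d2.png

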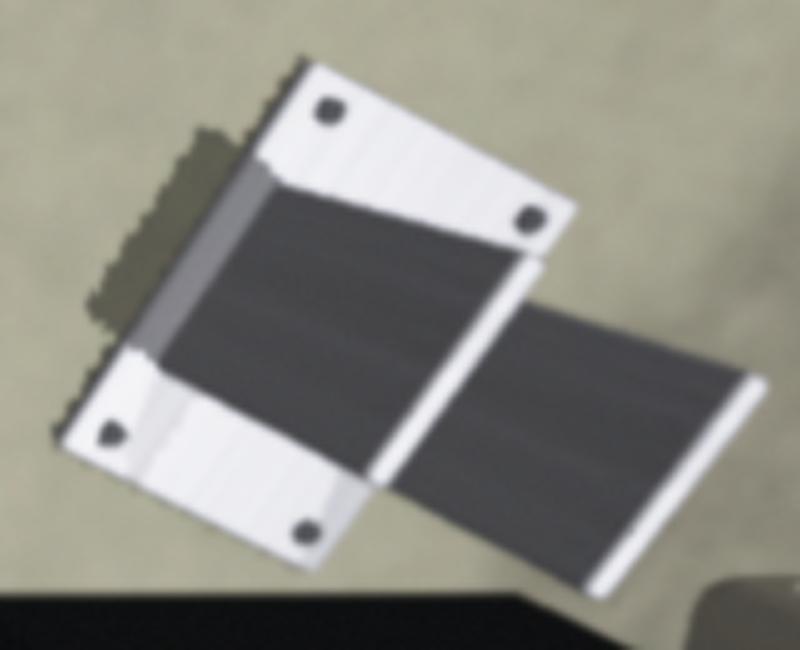

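```bash
python3 - <<'E'
from h import *
i,im=load('b9')
u1=lambda p:((p[0]+.5)/2.2-.5+60,(p[1]+.5)/2.2-.5+70)
u2=lambda p:((p[0]+.5)/5-.5+480,(p[1]+.5)/5-.5+170)
P=[((763,48),(.047,-.096)),((92,373),(-.104,.215)),((38,38),(.047,.215)),((742,388),(-.104,-.096))]
W=[onz(i,*u1(p),.084) for p,b in P]
R,t,a,r=fit2([b for _,b in P],W); print('box',t,a,np.round(r*1000,1).tolist())
d=[onz(i,*u1(p),.076) for p in((536,124),(534,200))]; m=np.mean(d,0); print('block',m,np.linalg.norm(d[0]-d[1]),np.degrees(np.arctan2(*(d[0]-d[1])[1::-1])))
P=[((310,60),(.055,.04)),((578,207),(.055,-.04)),((312,570),(-.055,-.04)),((62,442),(-.055,.04))]
W=[onz(i,*u2(p),.006) for p,b in P]
R,t,a,r=fit2([b for _,b in P],W); print('stand',t,a,np.round(r*1000,1).tolist())
# wedge mid from its top end corners
e=[onz(i,*u1(p),z) for p,z in(((706,312),.108),((703,395),.108))];print('wedge rear in box',[np.round(BR.T@(q[:2]-BT)*1000,1) for q in e])
e=[onz(i,*u1(p),z) for p,z in(((375,310),.124),((373,393),.124))];print('wedge front in box',[np.round(BR.T@(q[:2]-BT)*1000,1) for q in e])
E
```

```text
box [0.54891206 0.16178295] 9.95883878129276 [[-2.5, 1.9], [1.8, -0.7], [-0.9, -1.3], [1.5, 0.1]]
block [0.54624143 0.16315781 0.076     ] 0.03258459388765147 8.492611417976635
stand [ 0.49525289 -0.14539933] -15.236871467326559 [[-1.1, 0.4], [-1.2, 0.4], [1.3, 0.6], [1.1, -1.5]]
wedge rear in box [array([-62.2, -73.8]), array([-98.9, -75.1])]
wedge front in box [array([-62. ,  62.5]), array([-97.3,  65.2])]
```

```bash
python3 - <<'E'
from h import *
go(.5465,.163,.12,-80.6)
E
```

```text
t 19.975 tcp [0.4772 0.1263 0.2523] rpy [178.32   1.42 -79.02] F [0.4 0.3 0.8] open 0.0721
tool delta now mm [-19.6 -78.9 130.6]
twist 1.58 delta after twist mm [-21.7 -78.3 130.6]
```

```bash
python3 -m creep '[[-0.004,-0.014,0.015,1.5],[-0.005,-0.02,0.03,0],[-0.005,-0.02,0.03,0],[-0.005,-0.02,0.03,0],[-0.002,-0.005,0.02,0],[0,0,0,0],[0,0,0,0]]' >/dev/null; python3 - <<'E'
from h import *
tilt();go(.5465,.163,.12,-80.6);snap('wrist','b10')
E
```

```text
t 20.85 tcp [0.5531 0.1665 0.1172] rpy [178.32   1.47 -80.61] F [0.1 0.7 0.2] open 0.072
tilt [-1.9   1.17] j [ -19.8   32.4   -2.3  115.1   -1.    33.8 -101.4]
t 20.85 tcp [0.5531 0.1665 0.1172] rpy [178.32   1.47 -80.61] F [0.1 0.7 0.2] open 0.072
tool delta now mm [ 2.3  7.1 -2.7]
twist -0.01 delta after twist mm [ 2.3  7.1 -2.7]
```

View pics/b10.png

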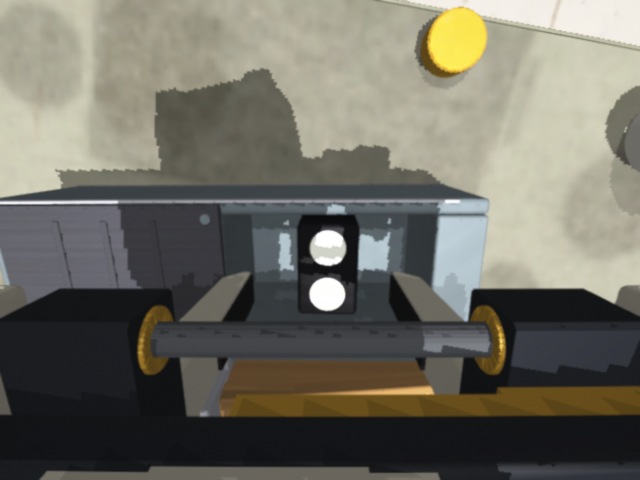

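```bash
python3 - <<'E'
from h import *
i,im=load('b10')
d=[onz(i,*p,.076) for p in((328,247),(327,294))]; print(np.mean(d,0),np.linalg.norm(d[0]-d[1]))
E
python3 -m creep '[[0.002,0.007,0,0],[0,0,0.015,0],[0,0,0.02,0],[0,0,0.015,0],[0,0,0,0]]' >/dev/null; python3 - <<'E'
from h import *
go(.5465,.163,.042,-80.6)
E
```

```text
[0.5463706  0.16298669 0.076     ] 0.03270994760184901
t 21.525 tcp [0.5447 0.164  0.0672] rpy [178.56   1.51 -80.64] F [-0.3 -0.5 -0.3] open 0.0719
tool delta now mm [ 1.9 -2.2 25.1]
twist -0.04 delta after twist mm [ 1.9 -2.2 25.1]
```

```bash
python3 -m creep '[[0.002,-0.002,0.01,0],[0,0,0.01,0],[0,0,0.004,0],[0,0,0.001,0],[0,0,0,0]]' >/dev/null; python3 - <<'E'
from h import *
go(.5465,.163,.042,-80.6);snap('wrist','b11')
E
```

```text
t 22.15 tcp [0.5471 0.163  0.041 ] rpy [178.64   1.52 -80.65] F [ 0.8  0.2 -0.6] open 0.0722
tool delta now mm [-0.2  0.6 -0.9]
twist -0.05 delta after twist mm [-0.2  0.6 -0.9]
```

View pics/b11.png

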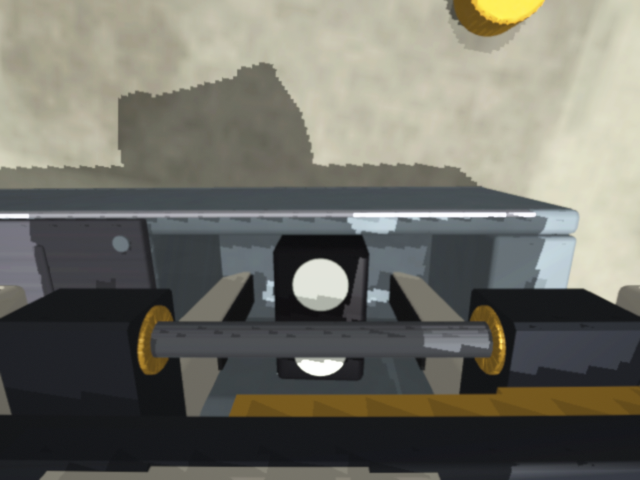

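```bash
python3 -m creep '[[0,0,0,0],[0,0,0,0],[0,0,0,0],[0,0,0,0],[0,0,-0.003,0],[0,0,-0.006,0],[0,0,-0.01,0],[0,0,-0.01,0]]' 0 30 >/dev/null; python3 - <<'E'
from h import *
tilt();snap('scene','b12s')
E
```

```text
t 23.2 tcp [0.5477 0.1621 0.072 ] rpy [178.62   1.51 -80.65] F [ 0.  -0.  -1.6] open 0.0401
tilt [-1.61  1.27] j [ -19.5   35.9   -2.4  117.7   -0.8   27.5 -101.4]
```

View pics/b12s.png

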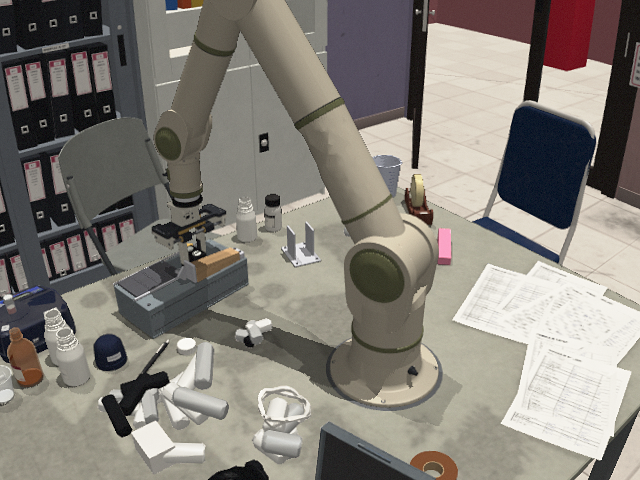

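```bash
python3 -m creep '[[0,0,-0.015,0],[0,0,-0.025,0],[0,0,-0.03,0],[0,0,-0.03,0],[0,0,-0.02,0],[0.01,0.003,0,0],[0.02,0.007,0,0],[0.025,0.008,0,0],[0.025,0.008,0,0],[0.025,0.008,0,0],[0.025,0.008,0,0],[0.02,0.007,0,0]]' >/dev/null; python3 - <<'E'
from h import *
tilt();go(.52,-.015,.12,-80.6)
E
```

```text
t 24.75 tcp [ 0.5205 -0.0097  0.1937] rpy [178.27   1.44 -80.82] F [ 0.2 -0.3 -2.4] open 0.0404
tilt [-1.94  1.15] j [ -3.2  23.1  -1.5 118.3  -1.1  40.5 -84.6]
t 24.75 tcp [ 0.5205 -0.0097  0.1937] rpy [178.27   1.44 -80.82] F [ 0.2 -0.3 -2.4] open 0.0404
tool delta now mm [ 7.  -0.9 73.6]
twist -0.22 delta after twist mm [ 7.  -0.9 73.6]
```

```bash
python3 -m creep '[[0.003,0,0.02,0],[0.003,0,0.035,0],[0,0,0.035,0],[0,0,0.03,0],[0,0,0.018,0],[0,0,0.01,0],[0,0,0,0],[0,0,0,0]]' >/dev/null; python3 - <<'E'
from h import *
tilt();
E
```

```text
t 25.75 tcp [ 0.5072 -0.027   0.0377] rpy [177.64   1.28 -81.59] F [ 0.3  0.7 -2.5] open 0.0399
tilt [-2.52  0.92] j [ -1.6  37.1  -1.5 125.8  -0.5  19.6 -84. ]
```

```bash
python3 -m creep '[[0,0,0.0015,0],[0,0,0.0015,0],[0,0,0,0]]' >/dev/null; python3 -c "
from h import *
tilt()"; python3 -m creep '[[0,0,0.001,0],[0,0,0.0005,0],[0,0,0,0]]' >/dev/null; python3 -c "
from h import *
tilt()"
```

```text
t 26.125 tcp [ 0.5077 -0.0271  0.0363] rpy [177.79   1.26 -81.59] F [ 0.5 -0.3 -1.5] open 0.0399
tilt [-2.37  0.92] j [ -1.6  37.2  -1.5 125.8  -0.4  19.3 -84. ]
t 26.5 tcp [ 0.5077 -0.0272  0.036 ] rpy [177.84   1.24 -81.59] F [ 0.  -0.5 -1.5] open 0.0397
tilt [-2.31  0.91] j [ -1.7  37.2  -1.5 125.9  -0.4  19.1 -84. ]
```

```bash
python3 -m creep '[[0,0,0.002,0],[0,0,0.002,0],[0,0,0.002,0]]' >/dev/null; python3 -c "
from h import *
tilt()"
```

```text
t 26.875 tcp [ 0.5073 -0.0273  0.0353] rpy [177.99   1.19 -81.6 ] F [-6.   0.5 34.2] open 0.04
tilt [-2.16  0.88] j [ -1.7  37.3  -1.4 126.1  -0.4  18.8 -84. ]
```

```bash
python3 -m creep '[[0,0,-0.001,0],[0,0,0,0]]' >/dev/null; python3 -c "
from h import *
tilt()"; python3 -m creep '[[0,0,0,0],[0,0,0,0],[0,0,0,0]]' 0.06 >/dev/null; python3 -c "
from h import *
tilt()"
```

```text
t 27.125 tcp [ 0.5078 -0.0272  0.037 ] rpy [178.08   1.19 -81.59] F [ 0.8  0.7 -2.6] open 0.0397
tilt [-2.07  0.89] j [ -1.7  37.1  -1.4 126.   -0.4  18.9 -84. ]
t 27.5 tcp [ 0.5078 -0.027   0.0363] rpy [178.04   1.2  -81.58] F [ 0.2 -0.2  1.6] open 0.0594
tilt [-2.12  0.9 ] j [ -1.7  37.2  -1.4 126.   -0.4  18.9 -84. ]
```

```bash
python3 -m creep '[[0,0,-0.015,0],[0,0,-0.035,0],[0,0,-0.045,0],[0,0.01,-0.045,0],[0,0.02,-0.02,0],[0,0.015,0,0],[0,0,0,0],[0,0,0,0]]' 0.093 >/dev/null; python3 - <<'E'
from h import *
tilt();i,im=snap('wrist','b13')
E
```

```text
t 28.5 tcp [ 0.4681 -0.0364  0.2061] rpy [178.12   1.2  -81.58] F [-0.2 -0.9  1.1] open 0.093
tilt [-2.04  0.91] j [ -0.8  18.9  -1.3 123.5  -0.9  39.6 -82.9]
```

View pics/b13.png

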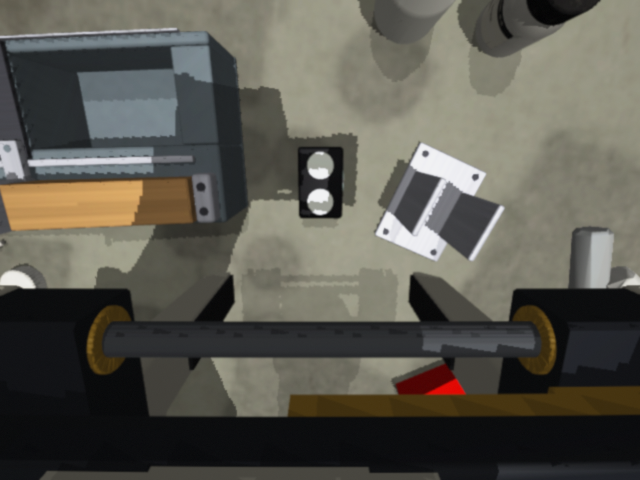

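```bash
python3 - <<'E'
from h import *
crop('b13',285,130,355,230,6,'d3');crop('b13',365,130,515,270,4.2,'d4')
i,im=load('b13')
g=cv2.cvtColor(im,cv2.COLOR_BGR2GRAY)[140:225,290:350]
n,l,s,c=cv2.connectedComponentsWithStats((g>150).astype(np.uint8)); d=[]
for k in range(1,n):
    print(s[k],c[k]+[290,140])
E
```

```text
[ 18  12  24  27 510] [319.7372549  165.38627451]
[ 17  49  25  26 481] [319.37837838 201.002079  ]
[  0  61  12  24 203] [293.95073892 213.62068966]
[ 47  66  13  19 147] [345.01360544 216.89115646]
```

View pics/d3.png

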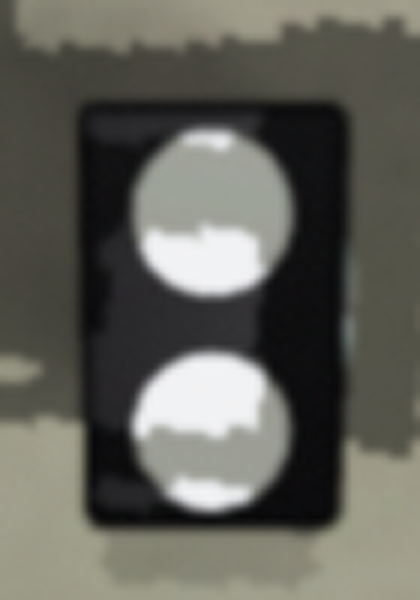

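View pics/d4.png

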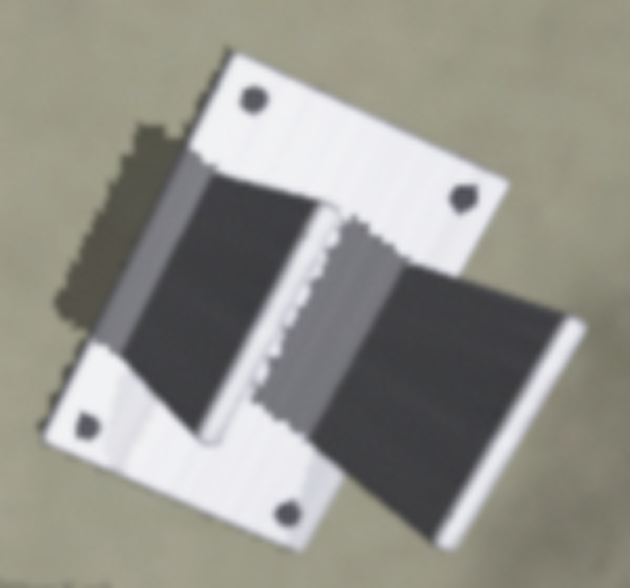

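```bash
python3 - <<'E'
from h import *
i,im=load('b13')
d=[onz(i,320.3,165.5,.07),onz(i,320.3,201.8,.07)]; m=np.mean(d,0); print('block',m,np.linalg.norm(d[0]-d[1]),np.degrees(np.arctan2(*(d[0]-d[1])[1::-1])))
u=lambda p:((p[0]+.5)/6-.5+285,(p[1]+.5)/6-.5+130)
W=[onz(i,*u(p),.07) for p in((80,104),(346,104),(340,525),(88,525))]
R,t,a,r=fit2([(.032,.02),(.032,-.02),(-.032,-.02),(-.032,.02)],W);print('block',t,a,np.round(r*1000,1).tolist())
u=lambda p:((p[0]+.5)/4.2-.5+365,(p[1]+.5)/4.2-.5+130)
P=[((233,52),(.055,.04)),((510,184),(.055,-.04)),((300,550),(-.055,-.04)),((44,435),(-.055,.04))]
W=[onz(i,*u(p),.006) for p,b in P]
R,t,a,r=fit2([b for _,b in P],W); print('stand',t,a,np.round(r*1000,1).tolist())
W=[onz(i,*u(p),.09) for p in((325,207),(210,438),(575,325),(446,544))]
R,t,a,r=fit2([(.027,.028),(-.027,.028),(.027,-.028),(-.027,-.028)],W); print('cheeks',t,a,np.round(r*1000,1).tolist())
go(.51,-.027,.2,8)
E
```

```text
block [ 0.50621824 -0.02636545  0.07      ] 0.032029602840730614 8.329783016208005
block [ 0.50702076 -0.02610295] 8.470460814332363 [[-0.9, -1.0], [-1.2, 0.6], [1.0, 1.0], [1.2, -0.6]]
stand [ 0.49540722 -0.14613059] -15.46732812967915 [[-1.5, 0.0], [-1.2, 0.9], [1.4, 0.7], [1.3, -1.6]]
cheeks [ 0.49518248 -0.14613224] -15.001828049376314 [[-1.3, 1.1], [1.8, -1.0], [-2.0, 0.3], [1.4, -0.5]]
t 28.55 tcp [ 0.4679 -0.0364  0.206 ] rpy [178.09   1.2  -81.57] F [ 0.2 -0.5 -0.4] open 0.0932
tool delta now mm [ -3.  -43.2   4.6]
twist -89.57 delta after twist mm [43.1 -3.4  4.6]
```

```bash
python3 -m creep '[[0,0,0,-4],[0,0,0,-6],[0,0,0,-6],[0,0,0,-6],[0,0,0,-6],[0,0,0,-6],[0,0,0,-6],[0,0,0,-6],[0,0,0,-6],[0,0,0,-6],[0,0,0,-6],[0,0,0,-6]]' >/dev/null; python3 -c "
from h import *
tilt()"; python3 -m creep '[[0,0,0,-6],[0,0,0,-5],[0,0,0,-3],[0,0,0,-1],[0,0,0,0]]' >/dev/null;python3 - <<'E'
from h import *
tilt(); go(.5068,-.0263,.13,8.4)
E
```

```text
t 30.05 tcp [ 0.4705 -0.0339  0.1942] rpy [-179.36    3.29   -9.08] F [ 0.5  0.3 -0. ] open 0.0927
tilt [-3.15  1.15] j [ 13.6  21.6 -20.5 122.4   9.1  40.7 -21.9]
t 30.675 tcp [ 0.4713 -0.0331  0.1898] rpy [-178.25    3.38    6.48] F [0.1 0.5 0.5] open 0.0932
tilt [-3.55  1.36] j [ 16.7  22.7 -24.7 122.1  11.5  41.1  -9. ]
t 30.675 tcp [ 0.4713 -0.0331  0.1898] rpy [-178.25    3.38    6.48] F [0.1 0.5 0.5] open 0.0932
tool delta now mm [39.5 -1.  57.6]
twist -1.92 delta after twist mm [39.5  0.3 57.6]
```

```bash
python3 -m creep '[[0.06,0,0,0],[0.06,0,0,0],[0.06,0,0,0],[0,0,0,0]]' >/dev/null; python3 -c "
from h import *
tilt()"; python3 -m creep '[[-0.02,0,0,0],[-0.02,0,0,0],[-0.02,0,0,0],[-0.02,0,0,0],[-0.02,0,0,0],[-0.02,0,0,0],[-0.02,0,0,0],[0,0,0,0]]' >/dev/null;python3 - <<'E'
from h import *
tilt(); go(.5068,-.0263,.13,8.4)
E
```

```text
t 31.175 tcp [ 0.6541 -0.0129  0.1769] rpy [-178.3     3.53    6.2 ] F [-1.4 -0.5  0.5] open 0.0928
tilt [-3.69  1.31] j [ 11.1  35.  -22.1  99.7  13.7  51.7 -10.5]
t 32.175 tcp [ 0.5045 -0.0284  0.1837] rpy [-178.34    4.01    5.88] F [ 0.7 -0.3  0.6] open 0.0933
tilt [-4.16  1.24] j [ 15.2  25.4 -24.  118.1  12.2  43.1 -10.5]
t 32.175 tcp [ 0.5045 -0.0284  0.1837] rpy [-178.34    4.01    5.88] F [ 0.7 -0.3  0.6] open 0.0933
tool delta now mm [ 6.3 -0.3 53.4]
twist -2.52 delta after twist mm [ 6.3  0.  53.4]
```

```bash
python3 -m creep '[[0.012,0,0,0],[0.012,0,0,0],[0.012,0,0,0],[0.012,0,0,0],[0.012,0,0,0],[0.012,0,0,0],[0.012,0,0,0],[0.012,0,0,0]]' >/dev/null; python3 -c "
from h import *
tilt()"; python3 -m creep '[[-0.06,0,0,0],[-0.04,0,0,0],[0,0,0,0]]' >/dev/null;python3 - <<'E'
from h import *
tilt()
E
```

```text
t 33.175 tcp [ 0.609  -0.0173  0.1759] rpy [-178.3     3.94    5.86] F [-0.1  0.3 -0.1] open 0.0926
tilt [-4.09  1.29] j [ 12.1  32.3 -22.5 105.5  13.3  48.9 -11. ]
t 33.55 tcp [ 0.5097 -0.0271  0.182 ] rpy [-178.25    3.92    5.87] F [ 1.8 -0.9  0.1] open 0.093
tilt [-4.08  1.34] j [ 15.   25.9 -24.  117.6  12.3  43.1 -10.6]
```

```bash
python3 -m creep '[[0,0,-0.03,0],[0,0,-0.03,0],[0,0,0,0]]' >/dev/null; python3 -c "
from h import *
tilt()"; python3 -m creep '[[0,0,0.015,0],[0,0,0.015,0],[0,0,0.015,0],[0,0,0.015,0],[0,0,0,0]]' >/dev/null;python3 - <<'E'
from h import *
tilt()
E
python3 -m creep '[[0,0.03,0,0],[0,0.03,0,0],[0,0,0,0]]' >/dev/null; python3 -c "
from h import *
tilt()"; python3 -m creep '[[0,-0.03,0,0],[0,-0.03,0,0],[0,0,0,0]]' >/dev/null; python3 -c "
from h import *
tilt()"
```

```text
t 33.925 tcp [ 0.5175 -0.0282  0.2439] rpy [-178.21    3.8     5.86] F [ 0.1 -0.5 -0.1] open 0.0929
tilt [-3.96  1.39] j [ 16.7  21.9 -25.5 113.    9.4  51.2  -7.8]
t 34.55 tcp [ 0.5118 -0.0264  0.1759] rpy [-178.13    4.13    5.92] F [ 0.6 -0.3  0.4] open 0.0933
tilt [-4.3   1.43] j [ 14.9  26.6 -23.9 117.6  12.6  42.7 -10.8]
t 34.925 tcp [ 0.5186 -0.0867  0.1738] rpy [-178.11    4.13    6.02] F [ 0.2  0.3 -0.2] open 0.0931
tilt [-4.3   1.45] j [ 20.7  27.5 -23.3 116.   13.2  43.6  -4.7]
t 35.3 tcp [ 0.5126 -0.0236  0.1765] rpy [-178.04    4.03    6.01] F [-0.1 -0.7 -1.2] open 0.0929
tilt [-4.21  1.52] j [ 14.8  26.5 -24.  117.5  12.5  42.7 -10.9]
```

```bash
python3 -m creep '[[0,0,-0.01,0],[0,0,-0.01,0],[0,0,-0.01,0],[0,0,-0.01,0],[0,0,-0.01,0],[0,0,-0.01,0]]' >/dev/null; python3 -c "
from h import *
tilt()"; python3 -m creep '[[0,0,0.06,0]]' >/dev/null;python3 - <<'E'
from h import *
tilt()
E
python3 -m creep '[[0,0,0,0]]' >/dev/null; python3 -c "
from h import *
tilt()"
```

```text
t 36.05 tcp [ 0.5175 -0.0273  0.2409] rpy [-178.09    4.      5.87] F [ 0.2  0.6 -0.3] open 0.0931
tilt [-4.17  1.49] j [ 16.7  22.2 -25.5 113.1   9.5  51.1  -7.9]
t 36.175 tcp [ 0.5171 -0.0258  0.1844] rpy [-178.18    3.43    5.78] F [ 0.7  0.1 -1. ] open 0.0926
tilt [-3.59  1.47] j [ 15.1  25.9 -24.2 116.9  12.4  43.2 -10.8]
t 36.3 tcp [ 0.5147 -0.0261  0.1824] rpy [-178.14    3.79    5.81] F [0.8 0.1 0. ] open 0.0932
tilt [-3.96  1.47] j [ 15.1  26.1 -24.1 117.1  12.3  43.3 -10.7]
```

```bash
python3 -m creep '[[0,0,-0.04,0],[0,0,-0.02,0],[0,0,0.06,0],[0,0,-0.03,0],[0,0,-0.03,0],[0,0,0.06,0],[0,0,-0.03,0],[0,0,-0.03,0],[0,0,0.06,0],[0,0,-0.03,0]]' >/dev/null; python3 -c "
from h import *
tilt()"
```

```text
t 37.55 tcp [ 0.5246 -0.0257  0.2292] rpy [-177.94    3.44    5.86] F [-0.1 -0.7  0.5] open 0.0928
tilt [-3.63  1.7 ] j [ 16.7  23.3 -25.8 113.3  10.3  49.4  -8.7]
```

```bash
python3 -m creep '[[0,0,0.06,0],[0,0,0,0],[0,0,-0.06,0],[0,0,0,0],[0,0,0.06,0],[0,0,0,0]]' >/dev/null; python3 -c "
from h import *
tilt()"; python3 -m creep '[[-0.02,0,-0.06,0],[0,0,0,0],[0,0,0.06,0],[0,0,-0.02,0],[0,0,-0.02,0],[0,0,-0.02,0]]' >/dev/null; python3 -c "
from h import *
tilt()"
```

```text
t 38.3 tcp [ 0.5303 -0.0232  0.1877] rpy [-178.06    2.37    5.84] F [-0.3  0.3  0.5] open 0.0931
tilt [-2.55  1.69] j [ 15.5  26.2 -24.9 115.9  12.8  43.1 -11.2]
t 39.05 tcp [ 0.517  -0.0259  0.2608] rpy [-178.05    1.96    5.93] F [ 0.4  0.7 -0.7] open 0.093
tilt [-2.15  1.73] j [ 18.5  20.1 -27.4 113.1   9.1  51.2  -7.6]
```

```bash
python3 -m creep '[[0,0,0.06,0],[0,0,0,0],[0,0,-0.06,0],[0,0,0,0],[0,0,0.06,0],[0,0,0,0]]' >/dev/null; python3 -c "
from h import *
tilt(); go(.5068,-.0263,.13,8.4)"
```

```text
t 39.8 tcp [ 0.522  -0.0234  0.216 ] rpy [-178.17    1.08    5.94] F [ 0.1 -0.1  0.4] open 0.0932
tilt [-1.26  1.71] j [ 17.1  23.2 -26.6 116.1  11.9  44.6 -10.3]
t 39.8 tcp [ 0.522  -0.0234  0.216 ] rpy [-178.17    1.08    5.94] F [ 0.1 -0.1  0.4] open 0.0932
tool delta now mm [-13.8   4.1  86.2]
twist -2.46 delta after twist mm [-13.9   3.5  86.2]
```

```bash
python3 -m creep '[[-0.014,0.004,0,-2.5],[0,0,0,0],[0,0,0.06,0],[0,0,0,0],[0,0,0,0]]' >/dev/null; python3 -c "
from h import *
tilt(); go(.5068,-.0263,.10,8.4)"
```

```text
t 40.425 tcp [ 0.5147 -0.0262  0.1662] rpy [-178.26    0.33    8.35] F [-0.8 -0.4  1. ] open 0.093
tilt [-0.58  1.67] j [ 16.2  26.4 -25.4 120.3  15.5  37.  -11.1]
t 40.425 tcp [ 0.5147 -0.0262  0.1662] rpy [-178.26    0.33    8.35] F [-0.8 -0.4  1. ] open 0.093
tool delta now mm [-7.4  1.  66.2]
twist -0.05 delta after twist mm [-7.4  1.  66.2]
```

```bash
python3 -m creep '[[-0.0075,0.001,0.01,0],[0,0,0.04,0],[0,0,0,0],[0,0,0,0]]' >/dev/null; python3 -c "
from h import *
tilt(); go(.5068,-.0263,.04,8.4)"
```

```text
t 40.925 tcp [ 0.5093 -0.0273  0.1207] rpy [-1.784e+02 -1.100e-01  8.260e+00] F [ 0.6 -0.2  0.7] open 0.0932
tilt [-0.12  1.6 ] j [ 14.   29.7 -22.7 123.5  19.   30.1 -14.3]
t 40.925 tcp [ 0.5093 -0.0273  0.1207] rpy [-1.784e+02 -1.100e-01  8.260e+00] F [ 0.6 -0.2  0.7] open 0.0932
tool delta now mm [-2.5  0.9 80.7]
twist -0.14 delta after twist mm [-2.5  0.9 80.7]
```

Tilt along the jaws is now about 0. I'll descend in moderate rows.

```bash
python3 -m creep '[[-0.0025,0.001,0.02,0],[0,0,0.02,0],[0,0,0.015,0],[0,0,0,0]]' >/dev/null; python3 -c "
from h import *
tilt(); go(.5068,-.0263,.04,8.4)"
```

```text
t 41.425 tcp [ 0.5101 -0.0278  0.0695] rpy [-178.51   -0.54    8.18] F [-0.4 -0.3 -0.7] open 0.0928
tilt [0.33 1.55] j [ 10.6  34.2 -18.3 125.9  23.1  22.5 -17.9]
t 41.425 tcp [ 0.5101 -0.0278  0.0695] rpy [-178.51   -0.54    8.18] F [-0.4 -0.3 -0.7] open 0.0928
tool delta now mm [-3.3 -1.2 29.5]
twist -0.22 delta after twist mm [-3.3 -1.2 29.5]
```

```bash
python3 -m creep '[[-0.0035,0.0015,0.009,-0.2],[0,0,0.01,0],[0,0,0.006,0],[0,0,0,0]]' >/dev/null; python3 -c "
from h import *
tilt(); go(.5068,-.0263,.04,8.4);snap('wrist','b14')"
```

```text
t 41.925 tcp [ 0.5075 -0.0294  0.044 ] rpy [-178.54   -0.64    8.38] F [ 0.2  0.5 -0.1] open 0.093
tilt [0.43 1.53] j [  8.9  36.5 -15.7 127.1  25.1  18.6 -19.3]
t 41.925 tcp [ 0.5075 -0.0294  0.044 ] rpy [-178.54   -0.64    8.38] F [ 0.2  0.5 -0.1] open 0.093
tool delta now mm [-0.3 -3.   4.1]
twist -0.02 delta after twist mm [-0.3 -3.   4.1]
```

View pics/b14.png

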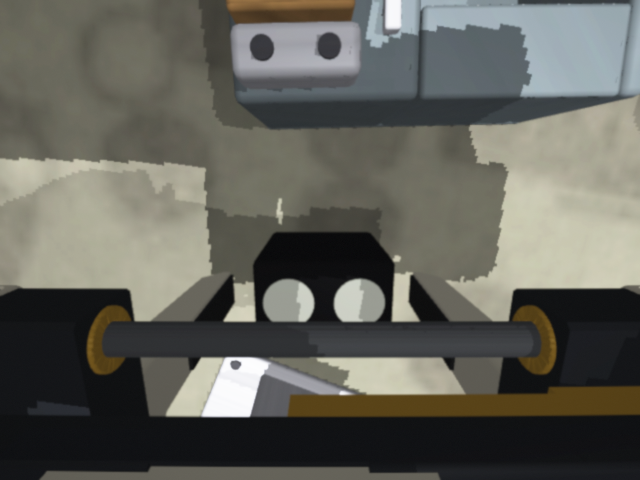

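```bash
python3 -m creep '[[0,-0.003,0.003,0],[0,0,0,0]]' >/dev/null; python3 -m creep '[[0,0,0,0],[0,0,0,0],[0,0,0,0],[0,0,0,0]]' 0 15; python3 -c "
from h import *
tilt()"
```

```text
time_s: 42.72
tcp_pos: [0.5077, -0.026, 0.0418]
orientation: [-178.5, -0.7, 8.4]
wrist_force: [-0.1, 0.1, -0.4]
opening: 0.0639
t 42.725 tcp [ 0.5077 -0.026   0.0418] rpy [-178.55   -0.73    8.38] F [-0.1  0.1 -0.4] open 0.0639
tilt [0.51 1.54] j [  8.2  36.7 -15.3 127.3  25.2  18.1 -19.8]
```

```bash
python3 -m creep '[[0,0,-0.01,0],[0,0,-0.02,0],[0,0,-0.03,0],[0,0,-0.03,0],[0,0,-0.03,0],[0,0,-0.015,0],[0,0,0,0]]' >/dev/null; python3 -c "
from h import *
tilt(); go(.4953,-.1461,.175,-15.2)"
```

```text
t 43.6 tcp [ 0.5047 -0.0301  0.1836] rpy [-178.59   -0.61    8.39] F [ 1.1  1.  -1.9] open 0.0644
tilt [0.39 1.49] j [ 17.9  24.1 -26.9 121.1  15.2  37.5 -10.6]
t 43.6 tcp [ 0.5047 -0.0301  0.1836] rpy [-178.59   -0.61    8.39] F [ 1.1  1.  -1.9] open 0.0644
tool delta now mm [-26.3 113.5   5.5]
twist 23.59 delta after twist mm [ 21.4 114.6   5.5]
```

```bash
python3 -m creep '[[-0.003,0.01,0,0],[-0.005,0.02,0,0],[-0.006,0.025,0,0],[-0.006,0.025,0,0],[-0.004,0.02,0,0],[-0.002,0.012,0,4],[0,0,0,6],[0,0,0,6],[0,0,0,5],[0,0,0,2],[0,0,0,0]]' >/dev/null; python3 -c "
from h import *
tilt(); go(.4953,-.1461,.14,-15.2)"
```

```text
t 44.975 tcp [ 0.4892 -0.1516  0.1731] rpy [-178.54    0.82  -16.08] F [-0.6  0.4 -2.2] open 0.0638
tilt [-0.38  1.63] j [ 26.1  24.9 -19.4 120.4  10.8  37.1 -16.4]
t 44.975 tcp [ 0.4892 -0.1516  0.1731] rpy [-178.54    0.82  -16.08] F [-0.6  0.4 -2.2] open 0.0638
tool delta now mm [ 4.8 -6.2 33.2]
twist -0.88 delta after twist mm [ 4.9 -6.1 33.2]
```

```bash
python3 -m creep '[[0.005,-0.006,0,-0.9],[0,0,0,0],[0,0,0.03,0],[0,0,0,0],[0,0,0,0]]' >/dev/null; python3 -c "
from h import *
tilt(); go(.4953,-.1461,.06,-15.2);snap('wrist','b15');snap('top','b15t');crop('b15t',240,180,360,290,6,'d5')"
```

```text
t 45.6 tcp [ 0.4968 -0.1459  0.1435] rpy [-178.5     0.73  -14.96] F [ 0.3  0.7 -1. ] open 0.0641
tilt [-0.32  1.64] j [ 24.5  27.7 -18.6 121.3  12.7  33.4 -17.7]
t 45.6 tcp [ 0.4968 -0.1459  0.1435] rpy [-178.5     0.73  -14.96] F [ 0.3  0.7 -1. ] open 0.0641
tool delta now mm [-0.4  2.8 83.5]
twist 0.24 delta after twist mm [-0.4  2.8 83.5]
```

View pics/b15.png

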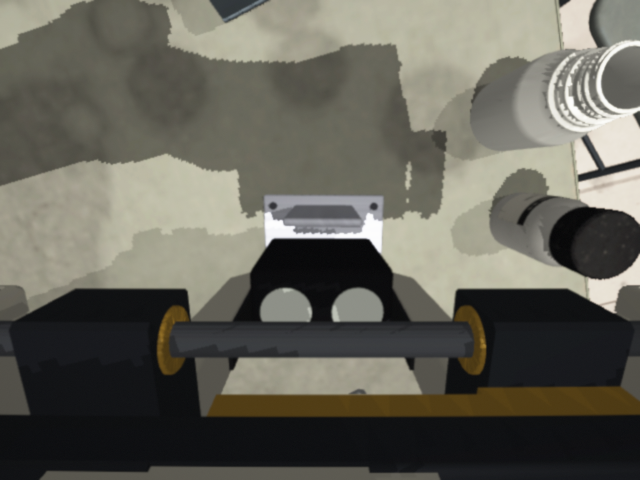

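View pics/d5.png

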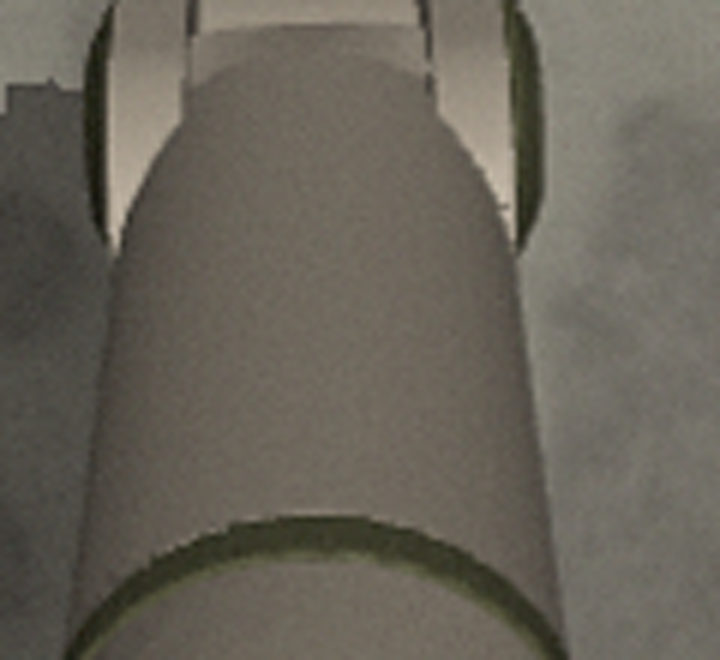

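```bash
python3 -m creep '[[0,0.001,0.012,0.2],[0,0.0005,0.015,0],[0,0,0,0]]' >/dev/null; python3 -c "
from h import *
tilt(); go(.4953,-.1461,.06,-15.2)"
```

```text
t 46.075 tcp [ 0.4965 -0.1471  0.1156] rpy [-178.52    0.62  -15.21] F [ 0.2 -0.3 -1.2] open 0.064
tilt [-0.21  1.6 ] j [ 23.4  30.  -17.2 122.7  14.2  29.6 -19.2]
t 46.075 tcp [ 0.4965 -0.1471  0.1156] rpy [-178.52    0.62  -15.21] F [ 0.2 -0.3 -1.2] open 0.064
tool delta now mm [-0.9  0.8 55.6]
twist -0.01 delta after twist mm [-0.9  0.8 55.6]
```

```bash
python3 -m creep '[[-0.0005,0.0005,0.012,0],[0,0,0.015,0],[0,0,0.015,0],[0,0,0.008,0],[0,0,0,0]]' >/dev/null; python3 -c "
from h import *
tilt(); go(.4953,-.1461,.0478,-15.2);snap('scene','b16');snap('wrist','b16w');crop('b16',250,180,350,280,6,'d6')"
```

```text
t 46.7 tcp [ 0.4955 -0.1457  0.0613] rpy [-178.51    0.7   -15.19] F [ 0.3 -0.  -1.8] open 0.0644
tilt [-0.29  1.62] j [ 20.8  35.  -13.9 124.9  17.   22.3 -21.8]
t 46.7 tcp [ 0.4955 -0.1457  0.0613] rpy [-178.51    0.7   -15.19] F [ 0.3 -0.  -1.8] open 0.0644
tool delta now mm [ 0.1  0.8 13.5]
twist 0.01 delta after twist mm [ 0.1  0.8 13.5]
```

View pics/d6.png

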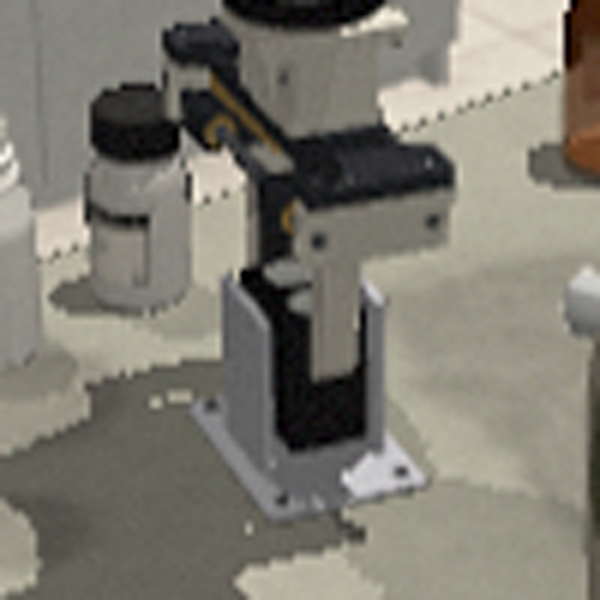

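View pics/b16w.png

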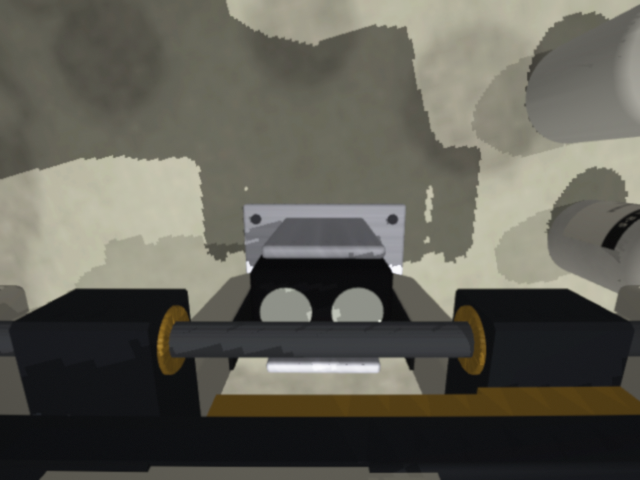

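```bash
python3 -m creep '[[0,0.0005,0.006,0],[0,0.0003,0.004,0],[0,0,0.001,0],[0,0,0,0]]' >/dev/null; python3 -c "
from h import *
tilt(); go(.4953,-.1461,.0478,-15.2)"
```

```text
t 47.3 tcp [ 0.4963 -0.1467  0.0512] rpy [-178.51    0.52  -15.23] F [ 0.1  0.5 -0.6] open 0.064
tilt [-0.11  1.58] j [ 20.3  36.  -13.2 125.2  17.6  20.8 -22.2]
t 47.3 tcp [ 0.4963 -0.1467  0.0512] rpy [-178.51    0.52  -15.23] F [ 0.1  0.5 -0.6] open 0.064
tool delta now mm [-1.  -0.2  3.4]
twist -0.03 delta after twist mm [-1.  -0.2  3.4]
```

```bash
python3 -m creep '[[-0.001,0,0.0015,0],[0,0,0.001,0],[0,0,0,0]]' >/dev/null; python3 -c "
from h import *
tilt()"; python3 -m creep '[[0,0,0.001,0],[0,0,0,0]]' >/dev/null; python3 -c "
from h import *
tilt(); go(.4953,-.1461,.0478,-15.2)"
```

```text
t 47.675 tcp [ 0.4953 -0.1463  0.0488] rpy [-178.5     0.5   -15.22] F [-0.9 -0.6 -0.8] open 0.0642
tilt [-0.09  1.57] j [ 20.2  36.2 -13.  125.4  17.7  20.3 -22.3]
t 47.925 tcp [ 0.4952 -0.1462  0.048 ] rpy [-178.51    0.51  -15.22] F [ 0.3 -0.5 -1.1] open 0.0639
tilt [-0.1   1.57] j [ 20.1  36.3 -12.9 125.5  17.8  20.2 -22.4]
t 47.925 tcp [ 0.4952 -0.1462  0.048 ] rpy [-178.51    0.51  -15.22] F [ 0.3 -0.5 -1.1] open 0.0639
tool delta now mm [ 0.1 -0.2  0.2]
twist -0.02 delta after twist mm [ 0.1 -0.2  0.2]
```

Nearly touching, so I'll make single small steps until contact.

```bash
python3 -m creep '[[0,0,0.001,0]]' >/dev/null; python3 -c "
from h import *
tilt()"; python3 -m creep '[[0,0,0.001,0]]' >/dev/null; python3 -c "
from h import *
tilt()"
```

```text
t 48.05 tcp [ 0.4948 -0.1462  0.0474] rpy [-178.53    0.52  -15.22] F [-4.6  0.1 16.5] open 0.0639
tilt [-0.12  1.56] j [ 20.1  36.3 -12.8 125.5  17.8  20.2 -22.4]
t 48.175 tcp [ 0.4947 -0.1461  0.0473] rpy [-178.55    0.5   -15.21] F [-3.8  0.9 18.5] open 0.0638
tilt [-0.1   1.53] j [ 20.   36.3 -12.8 125.5  17.8  20.1 -22.4]
```

```bash
python3 -m creep '[[0,0,0,0],[0,0,0,0],[0,0,0,0],[0,0,0,0]]' 0.085 >/dev/null; python3 -c "
from h import *
tilt()"; python3 -m creep '[[0,0,-0.01,0],[0,0,-0.02,0],[0,0,-0.035,0],[0,0,-0.045,0],[0,0,-0.045,0],[0.0,0,-0.03,0],[-0.02,0,-0.02,0],[0,0,0,0],[0,0,0,0]]' >/dev/null; python3 - <<'E'
from h import *
tilt();snap('wrist','e1');snap('scene','e1s');crop('e1s',100,170,350,310,3.1,'e2')
E
```

```text
t 48.675 tcp [ 0.4952 -0.1461  0.0474] rpy [-178.54    0.44  -15.21] F [-0.3 -0.   0.3] open 0.0849
tilt [-0.04  1.52] j [ 20.   36.3 -12.8 125.5  17.8  20.1 -22.4]
t 49.8 tcp [ 0.4753 -0.1463  0.2631] rpy [-178.57    0.35  -15.19] F [ 1.3  0.5 -0.6] open 0.0849
tilt [0.03 1.47] j [ 29.5  17.1 -22.8 116.7   6.9  47.9 -12.3]
```

View pics/e1.png

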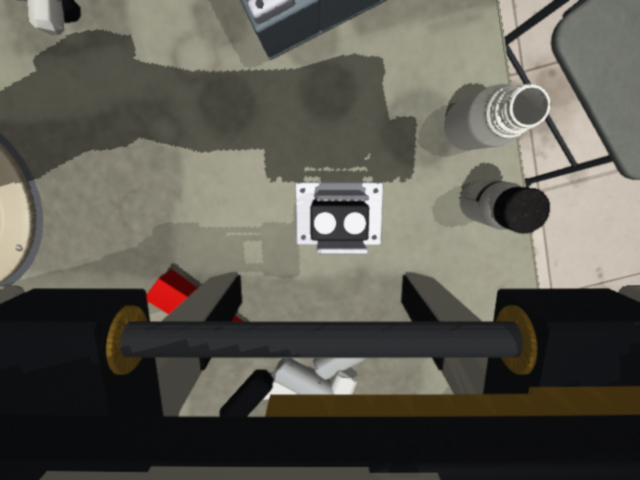

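View pics/e2.png

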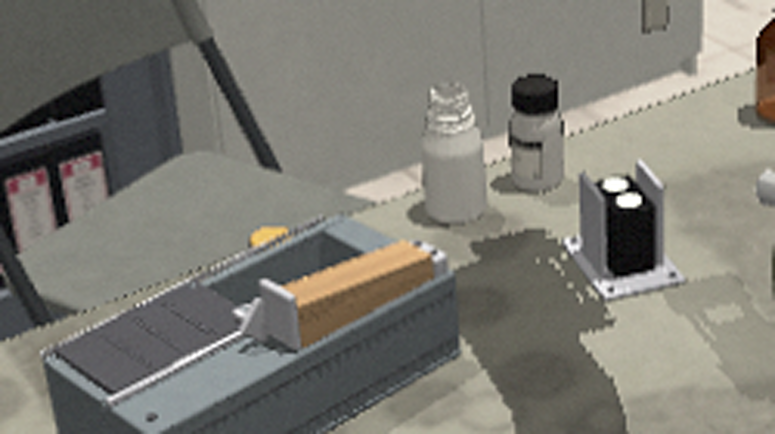

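The block stands upright between the cheeks, and the wedge holds the shutter. Now I'll check how central and straight the block is.

```bash
python3 - <<'E'
from h import *
crop('e1',285,165,395,260,7,'e3')
E
```

```text
(no output)
```

View pics/e3.png

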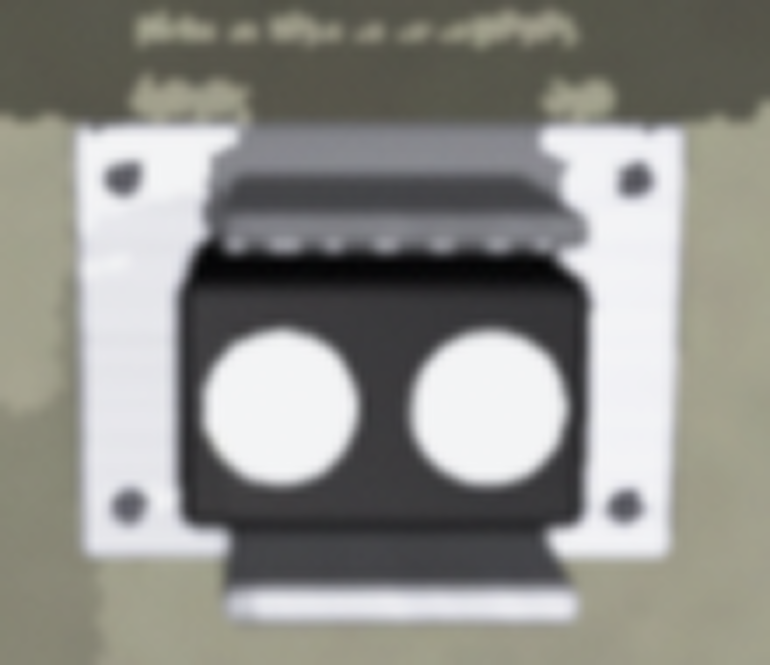

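```bash
python3 - <<'E'
from h import *
i,im=load('e1')
u=lambda p:((p[0]+.5)/7-.5+285,(p[1]+.5)/7-.5+165)
# image right = stand +x (tool +x), up = stand +y
def f(P,B,z): 
    R,t,a,r=fit2(B,[onz(i,*u(p),z) for p in P]); print(np.round(t,4),round(a,2),np.round(r*1000,1).tolist()); return R,t
R,t=f([(683,125),(75,125),(85,556),(668,556)],[(.055,.04),(-.055,.04),(-.055,-.04),(.055,-.04)],.006)
R2,c=f([(584,230),(210,230),(228,604),(577,604)],[(.027,.028),(-.027,.028),(-.027,-.028),(.027,-.028)],.09)
d=[onz(i,*u(p),.076)[:2] for p in((280,407),(490,407))]; m=np.mean(d,0)
print('block',m,np.degrees(np.arctan2(*(d[1]-d[0])[::-1])),'in stand mm',np.round(R.T@(m-t)*1000,1),'in cheeks',np.round(R2.T@(m-c)*1000,1))
f([(588,285),(182,285),(184,526),(580,526)],[(.032,.02),(-.032,.02),(-.032,-.02),(.032,-.02)],.076)
E
```

```text
[ 0.4951 -0.1464] -15.11 [[-0.8, -0.3], [0.3, -0.4], [0.9, 0.2], [-0.5, 0.5]]
[ 0.4946 -0.1462] -14.39 [[-0.3, -0.4], [-0.4, 0.4], [1.2, 0.1], [-0.5, -0.2]]
block [ 0.49310753 -0.14608362] -15.187812102612318 in stand mm [-2.  -0.2] in cheeks [-1.5 -0.3]
[ 0.4929 -0.146 ] -15.21 [[-1.5, -0.9], [0.8, -1.6], [1.5, 0.9], [-0.9, 1.6]]
```

```bash
python3 - <<'E'
from h import *
st(); print(env.job_done()); 
E
```

```text
t 49.9 tcp [ 0.4752 -0.1461  0.2626] rpy [-178.56    0.42  -15.17] F [ 0.8 -0.4 -0. ] open 0.0851
the job is handed in; nothing more can be done
None
```

I finished the job and handed it in at 49.9 s, inside the 72 s limit, with the gripper clear of everything. I pushed the shutter open with the wedge and set the wedge flat between the stop and the lug. I then lifted the cell block across its 40 mm, put it down on the table, took it again by its ends and set it in the stand.

**Checks that passed**
- **Wedge:** the wrist picture taken before the block was lifted put its ends at box y about -74 and +64 mm. That is flush between the stop (-76) and the lug, and the last scene picture still shows it there, holding the shutter open.
- **Block:** it is upright between the cheeks, about 0.2 mm off centre across them and 1.5–2 mm off along the stand's length. It is within about 0.1° of the base plate's direction. The cheek tops alone, a rougher measure, put the stand 0.7° differently.
- **Bystanders:** the white bottle, jar and amber bottle looked undisturbed in the last pictures. The tape dispenser was not in the final close-ups, but the arm never went near it after the start.

**What went less well**
- **Firm contacts:** the block pressed on the table with about 34 N for a moment when I put it down on the way, and on the stand with about 18 N. At the mid-way release it hung up to about 1 mm above the table.
- **Tilt:** the tool leaned by up to 4° along the way. I brought it down to about 1.5° before regripping, with almost none in the jaw direction.

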